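# Pack the reagent carrier at a blood-screening bench

## Robot

A 6-joint arm with a two-finger parallel gripper is mounted at the origin on the work surface. World frame = base frame: x ahead of the robot, y to its left, z up, the work surface at z = 0. Lengths are in m, angles in rad, forces in N, time in s.
With the tool pointing down it reaches from about 0.25 to 0.725 m from the base axis. Payload 4 kg.
Tool frame: the origin (TCP) lies at the very end of the fingers, on their centre line; the grasp point (between the pads) lies 19 mm behind it; z points along the fingers, y is the direction in which the jaws open and shut (so a half turn about z gives the same grasp; the last joint's range is limited). The gripper opens to 85 mm and grips with 20 to 120 N. Pads are 22 mm wide; open, the fingers measure 114 mm over their backs; the gripper's body (76 mm by 85 mm) begins 54 mm behind the grasp point. The pads swing forward as they close: fully open they stand 13 mm farther back than shut.
Start: joints at [1.103, 0.241, 0.005, 1.335, 0, 1.571], TCP at [0.225, 0.446, 0.231] pointing down, gripper open.
Joint ranges: [-2.72, 2.72], [-1.05, 1.87], [-1.09, 1.28], [-1.99, 2.15], [-1.42, 1.44], [-3.14, 3.14]. Speed limits (rad/s): [2.79, 2.79, 3.14, 3.14, 3.14, 3.14].

## Interface

Orientations are given as a unit quaternion [w, x, y, z].
In Python, from cell import bot gives the robot as it stands.
- The arm moves only by the tool apply_moves, never from a script. Its argument "series" is a list of rows, each an object with "translation": the shift along the tool's x, y, z in mm, a list of three; "dr": the turn, a rotation vector about the tool's x, y, z in rad, a list of three; "grip": the opening, from 0 (shut) to 1 (fully open). In form: [{"translation": [x, y, z], "dr": [rx, ry, rz], "grip": grip}, ...]. A call has exactly 8 rows; each row is the pose to reach, as a shift and turn from the pose commanded when the call began, along the tool's axes at that moment; what a row does not reach only later rows make up. A row lasts 1/8 s, in which the tool goes at most 62.5 mm and 10.7 degrees, less where a joint would pass 70% of its speed; a pose out of reach is approached as far as the arm can. A call with a gripper value outside its range is refused whole. The fingers move at their own pace and stop on an object; "squeeze" is the grip in N (left out, the last holds). Time passes only in rows, so rows that repeat a pose let the fingers close, or fill a call up. It gives the time, the measured TCP pose, the force and the opening at its end, in the units of the state.
- bot.read_state(): the state, without advancing time (a new reading comes with each control period).
- bot.snapshot(name): name is "side" or "top"; returns a dict with "pixels" (384x512x3 uint8, red, green, blue), "fx", "fy", "cx", "cy" (pixels), "R" (3x3) and "t" (3): a world point X has camera coordinates R X + t. Camera axes: x right, y down, z forward; pixel columns grow to the right and rows downward; lengths in m; the calibration is good to about 2 mm. A picture is of the moment at which its call begins. There is no depth.
- bot.finish_job(): hands the job in, once; it reports no verdict.
Trained networks look in the newest picture that a camera, given by its name, has taken for a name from the list of things; names that differ only in an ending like _2 or _b are one class to them, and where a whole thing is asked for, a point or a joint stands for the part that bears it (a point fixed in the world has none). Each returns a list of dicts, best first, with "conf" (0 to 1); they miss things now and then, are a little off and sometimes report something else, mostly with a low value. They report only what shows in the picture. A call takes as long as a camera call. They do not tell look-alikes from the thing itself.
- bot.look_for(camera, query): "bbox" ([left, top, right, bottom] in pixels, round what is visible of it).
The state is a dict: "clock": time; "joints": joint angles; "dq": joint speeds; "joint_efforts": joint torques, N m; "tool_pos": TCP position; "tool_rot": TCP orientation; "ft_force": force on the tool from outside, world axes, zero at the start; "moment": the same for the moment, N m; "finger_gap": opening from 0.0 (shut) to 1.0 (fully open).
Only numpy, scipy, OpenCV 4.12 (cv2) and the standard library are available. Lean on these libraries where they do the work, as an engineer would, in place of code of your own. Each camera call takes 0.05 s, during which the arm holds its last target.

## Task

Pack the red carrier tray for the next screening run: stand the capped reagent bottle in the wide round well, the dropper bottle in the narrow round well, the slide box in the long well and the tube block with its four tubes in the square well, each upright and flat on its well's floor, and keep them upright on the way. Leave the used-up look-alikes, the bottle without a cap and the block without tubes, standing where they are on the mat.

Things in the scene. Friction and masses are not known exactly. Their poses are not given: they have to be found in the camera images.
- bottle_capped_mid (a point): Full reagent bottle: upright white round plastic bottle, body 44 mm diameter up to 52 mm, sloping shoulder, and a grey ribbed screw cap of 33 mm diameter ON it; 81 mm tall in all. The point is on its axis half-way up, 40.5 mm above its underside; z up along the axis. It belongs in the wide round well.
- dropper_mid (a point): Dropper bottle: the slim upright round bottle, body 31 mm diameter up to 42 mm, narrower collar (23 mm) and long pointed nozzle above; 84 mm tall. The point is on its axis, 42 mm above its underside (near the top of the body, so grip a little lower); z up. It belongs in the narrow round well.
- slide_box_mid (a point): Slide box: closed oblong plastic box, 84 mm long (its own x) by 34 mm wide (its own y) by 48 mm tall, flat lid with a paper label. The point is its centre, 24 mm above its underside; z up. It belongs in the long rectangular well, either way round.
- block_full_mid (a point): Full tube block: square light-grey block 44 x 44 mm and 42 mm high, with four capped tubes standing in it, their round lavender caps rising to 54 mm. The point is on its middle axis, 27 mm above its underside; x and y are square to its sides, z up. It belongs in the square well.
- bottle_open_mid (a point): Empty bottle, a look-alike that stays on the mat: the same 44 mm body as the full reagent bottle but with NO cap, only the bare 25 mm neck with its dark open mouth; 76 mm tall. The point is on its axis, 38 mm above its underside.
- block_empty_mid (a point): Empty tube block, a look-alike that stays on the mat: the same 44 x 44 x 42 mm block but with no tubes, just four dark holes in its top. The point is its centre, 21 mm above its underside. All things start on a 3 mm thick mat beside the tray, 75 mm or more apart centre to centre, with a flat round dish (14 mm high) and a small glass beaker (60 mm high) among them.
- well_wide: Wide round well: white open cup fixed in the red carrier tray, 64 mm inside diameter, wall 3 mm thick. Origin: centre of its underside, which stands on the tray's floor; its inner floor is 3 mm and its rim 15 mm above the origin; z up.
- well_narrow: Narrow round well: as the wide one but 50 mm inside diameter. Same origin, floor (3 mm) and rim (15 mm) heights. The four wells stand two by two in the tray, 96 mm apart along their x and 120 mm along their y, each in any of the four places; the tray's floor is 4 mm over the table, its outer wall 22 mm high.
- well_long: Long rectangular well: white open insert fixed in the red tray, inside 54 mm along its x by 104 mm along its y (the long way), wall 3 mm thick. Same origin, floor (3 mm) and rim (15 mm) heights. The slide box lies with its length along this well's y.
- well_square: Square well: white open insert fixed in the red tray, inside 64 x 64 mm, wall 3 mm thick, x and y square to its sides. Same origin, floor (3 mm) and rim (15 mm) heights.
Things that resemble listed ones, but are neither listed nor needed, are in the scene too. Leave any green look-alike of the part that bears block_empty_mid alone.

How it is judged:
By the outcome, as a careful person would: the job done as asked, in the order asked, and still so for the second after the job is handed in, with the robot touching nothing.
It also fails if it takes over 112 s, if anything falls off the work surface, if the arm or the gripper's body presses on something with over 40 N, if the wrist force passes 120 N, or if a joint passes its speed limit or range.

## Working session

There is one attempt and no reset: what is moved stays moved. The work goes in short steps, Python scripts to look and compute and a tool call to move; the robot and the scene stay as the last step left them, time stands still between calls to the robot, and variables do not carry over. Pictures are saved under pics/ and viewed, and the job is handed in when it is done.

Besides the shell and the picture viewer there is one more tool, called after "Request:" as name(argument=value, ...), one argument or row to a line, values as JSON. apply_moves: Moves the arm, as the interface text tells. Its arguments: {"type":"object","properties":{"series":{"type":"array","items":{"type":"object","properties":{"translation":{"type":"array","items":{"type":"number"}},"dr":{"type":"array","items":{"type":"number"}},"grip":{"type":"number"}}}},"squeeze":{"type":"number"}},"required":["series"]}

```bash
ls; mkdir -p pics; python3 - <<'E'
from cell import bot
import cv2
for n in ("top","side"):
    s=bot.snapshot(n); cv2.imwrite(f"pics/{n}0.png",cv2.resize(s["pixels"][:,:,::-1],(768,576),interpolation=cv2.INTER_CUBIC))
    print(n,s["fx"],s["fy"],s["cx"],s["cy"],s["R"],s["t"])
print(bot.read_state())
E
```

```text
pics
top 472.4350006909049 472.4350006909049 258.3091342403929 193.95244970236195 [[ 0.01899923 -0.99981403  0.00330548]
 [-0.99538951 -0.01922582 -0.09396855]
 [ 0.09401462 -0.00150491 -0.99556968]] [-0.00384818  0.6177713   1.14726925]
side 367.4254490208441 367.4254490208441 246.62521984529508 191.3390255498498 [[ 0.6576547  -0.75323075 -0.0115642 ]
 [-0.46898384 -0.39736555 -0.78876789]
 [ 0.58952901  0.52416033 -0.61458237]] [-0.40478675  0.32724306  0.54857447]
{'clock': 0.1, 'joints': array([ 1.10298675e+00,  2.41356180e-01,  3.84615506e-03,  1.33518326e+00,
       -9.75800233e-06,  1.57081821e+00]), 'dq': array([-0.00012906, -0.00157568,  0.00265098, -0.00077304, -0.00013434,
        0.0007431 ]), 'joint_efforts': array([-1.20454857e-03, -3.73138869e+01,  2.53010166e+01,  1.09061998e-02,
       -4.80432095e-05, -3.38313015e-06]), 'tool_pos': array([0.22521383, 0.44577308, 0.23048782]), 'tool_rot': array([-2.15080293e-04,  2.31788274e-01,  9.72765797e-01, -9.23784875e-04]), 'ft_force': array([-0.06018359, -0.03313149,  0.64135594]), 'moment': array([ 0.04889647, -0.01047711, -0.02152076]), 'finger_gap': 0.9994888272243244}
```

View pics/top0.png

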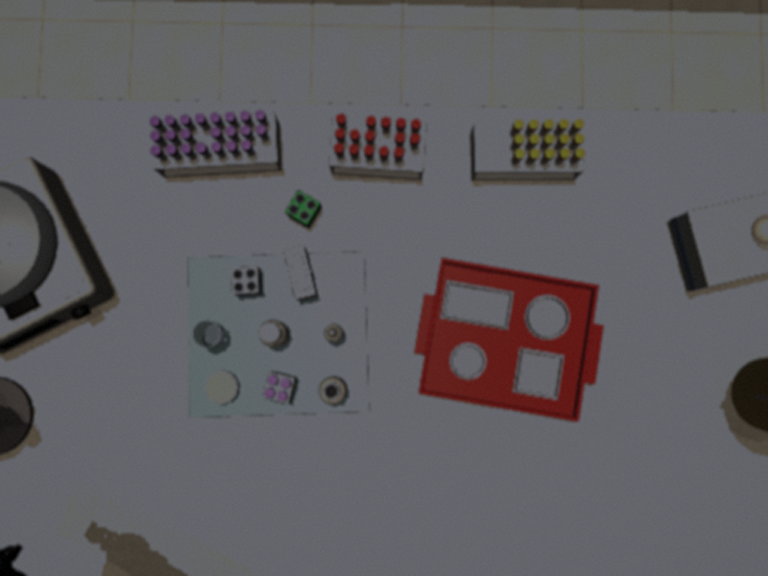

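View pics/side0.png

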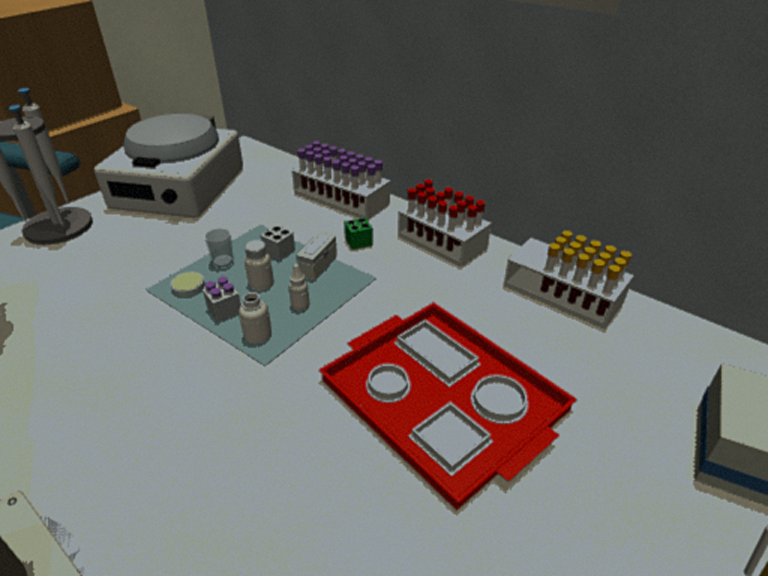

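```bash
cat > h.py <<'E'
import numpy as np, cv2
def K(s): return np.array([[s["fx"],0,s["cx"]],[0,s["fy"],s["cy"]],[0,0,1.]])
def ray(s,u,v):
    R=np.array(s["R"]);t=np.array(s["t"]); d=R.T@np.linalg.inv(K(s))@np.array([u,v,1.]); return -R.T@t,d
def onz(s,u,v,z):
    o,d=ray(s,u,v); return o+d*(z-o[2])/d[2]
def proj(s,X):
    c=np.array(s["R"])@np.array(X)+np.array(s["t"]); return np.array([s["fx"]*c[0]/c[2]+s["cx"],s["fy"]*c[1]/c[2]+s["cy"]])
E
python3 - <<'E'
from cell import bot
import cv2,numpy as np,pickle
S={}
names="bottle_capped_mid dropper_mid slide_box_mid block_full_mid bottle_open_mid block_empty_mid well_wide well_narrow well_long well_square".split()
for n in ("top","side"):
    S[n]=bot.snapshot(n)
    for q in names:
        r=bot.look_for(n,q); print(n,q,[(np.round(d["bbox"],1).tolist(),round(d["conf"],2)) for d in r][:4])
pickle.dump(S,open("s0.pkl","wb"))
def gam(p): return np.clip(p.astype(float)*2.2,0,255).astype(np.uint8)[:,:,::-1]
p=S["top"]["pixels"]
cv2.imwrite("pics/mat_t.png",cv2.resize(gam(p[120:285,115:255]),None,fx=5,fy=5,interpolation=cv2.INTER_CUBIC)[:600 if 0 else None])
c=gam(p[160:285,120:250]); cv2.imwrite("pics/mat_t.png",cv2.resize(c,None,fx=4.8,fy=4.8,interpolation=cv2.INTER_CUBIC))
c=gam(p[165:285,272:406]); cv2.imwrite("pics/tray_t.png",cv2.resize(c,None,fx=5,fy=5,interpolation=cv2.INTER_CUBIC))
p=S["side"]["pixels"]; c=p[145:245,95:255,::-1]; cv2.imwrite("pics/mat_s.png",cv2.resize(c,None,fx=5,fy=5,interpolation=cv2.INTER_CUBIC))
E
```

```text
top bottle_capped_mid [([170.4, 213.4, 190.6, 231.8], 0.8), ([298.5, 228.6, 324.2, 254.5], 0.56)]
top dropper_mid [([216.5, 212.9, 233.6, 227.6], 0.64), ([189.2, 164.2, 211.3, 199.6], 0.48)]
top slide_box_mid [([342.9, 232.4, 371.8, 266.9], 0.68), ([190.0, 163.4, 214.1, 198.6], 0.6)]
top block_full_mid [([172.0, 247.0, 195.2, 271.3], 0.89)]
top bottle_open_mid [([211.9, 250.9, 234.8, 269.3], 0.69)]
top block_empty_mid [([194.9, 130.8, 215.1, 151.4], 0.84), ([153.9, 174.6, 173.9, 197.9], 0.66)]
top well_wide [([349.6, 196.7, 379.2, 226.6], 0.93), ([210.9, 249.8, 233.4, 269.3], 0.6)]
top well_narrow [([301.6, 228.7, 325.3, 253.5], 0.82)]
top well_long [([295.1, 186.4, 344.9, 216.3], 0.87)]
top well_square [([342.3, 231.9, 372.2, 266.4], 0.87)]
side bottle_capped_mid [([163.6, 157.6, 182.1, 193.1], 0.58)]
side dropper_mid [([191.7, 177.2, 204.9, 209.9], 0.65)]
side slide_box_mid [([195.3, 154.9, 225.5, 187.2], 0.91)]
side block_full_mid [([135.2, 185.1, 160.6, 212.3], 0.82)]
side bottle_open_mid [([159.0, 193.8, 179.8, 229.9], 0.67)]
side block_empty_mid [([228.3, 146.9, 246.9, 164.1], 0.8), ([135.8, 185.5, 163.5, 213.5], 0.55)]
side well_wide [([315.5, 251.8, 350.8, 280.8], 0.65)]
side well_narrow [([244.0, 242.5, 272.8, 268.0], 0.71), ([134.6, 185.0, 161.2, 212.6], 0.15)]
side well_long [([264.0, 215.1, 317.1, 258.9], 0.61), ([137.8, 186.0, 161.7, 213.2], 0.21)]
side well_square [([273.5, 267.7, 327.2, 315.5], 0.88)]
```

View pics/mat_t.png

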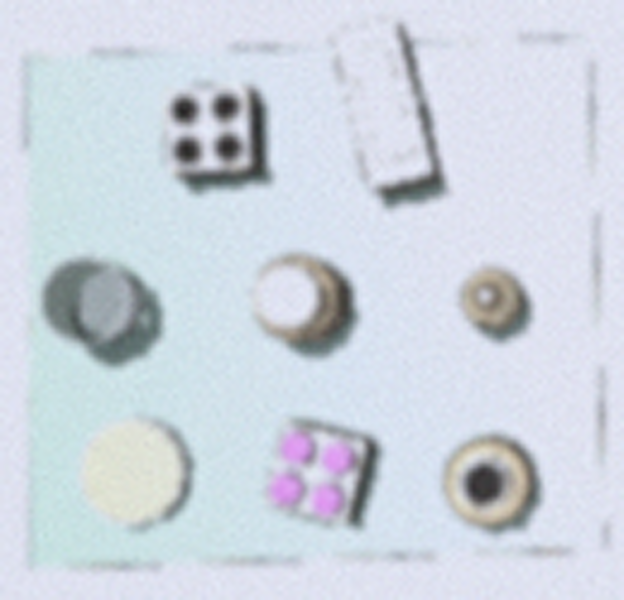

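View pics/tray_t.png

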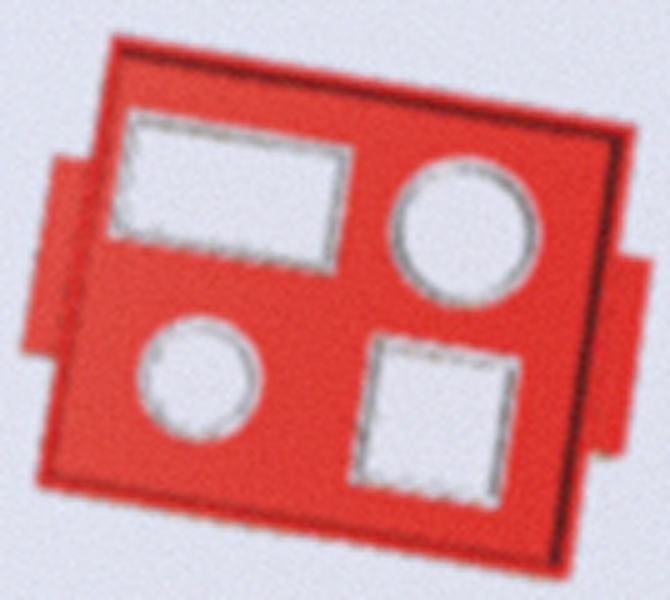

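View pics/mat_s.png

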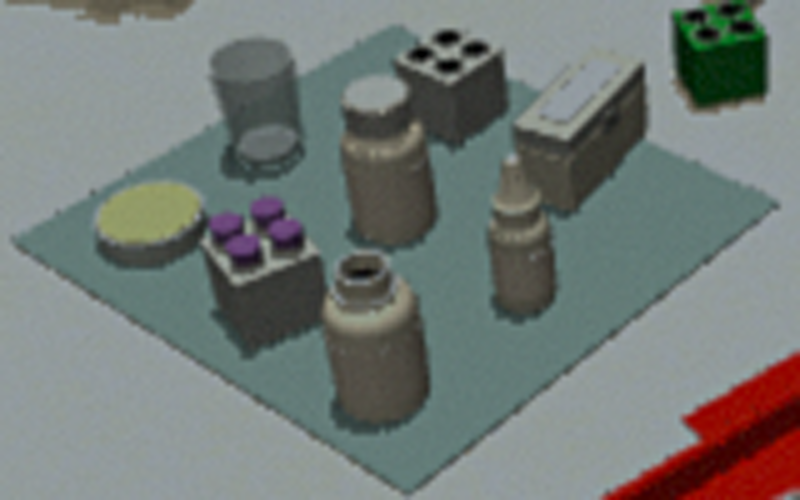

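```bash
cat > m.py <<'E'
from h import *
import pickle
S=pickle.load(open("s0.pkl","rb"));T=S["top"]
def m(U,V): return (U+.5)/4.8-.5+120,(V+.5)/4.8-.5+160
def tr(U,V): return (U+.5)/5-.5+272,(V+.5)/5-.5+165
f=lambda l,c,z:np.array([onz(T,*c(*p),z)[:2] for p in l])
box=f([(334,38),(400,22),(437,170),(377,188)],m,.051)
blk=f([(297,447),(340,460),(328,498),(285,490)],m,.057)
lng=f([(128,108),(352,147),(335,272),(110,237)],tr,.019)
sq=f([(372,335),(519,355),(498,507),(350,485)],tr,.019)
for n,q in dict(box=box,blk=blk,lng=lng,sq=sq).items():
    e=np.roll(q,-1,0)-q
    print(n,q.mean(0).round(4),"edges",np.linalg.norm(e,axis=1).round(4),"ang",np.degrees(np.arctan2(e[:,1],e[:,0])).round(1))
for n,p,c,z in [("capped",(288,297),m,.084),("dropper",(488,296),m,.087),("open",(484,484),m,.079),("wide",(465,232),tr,.019),("narrow",(200,378),tr,.019),("beaker",(108,300),m,.063)]:
    print(n,f([p],c,z)[0].round(4))
E
python3 m.py
```

```text
box [0.644  0.1508] edges [0.0347 0.0786 0.0318 0.0803] ang [ -75.1 -164.4  107.9   17.7]
blk [0.4567 0.1816] edges [0.0225 0.0197 0.0219 0.0221] ang [-105.6  164.1   80.7  -13.8]
lng [ 0.5994 -0.1417] edges [0.1142 0.0635 0.1138 0.0657] ang [-98.8 172.4  82.2  -7.2]
sq [ 0.4869 -0.2438] edges [0.0738 0.076  0.074  0.0752] ang [-96.6 171.9  82.7  -8.3]
capped [0.5437 0.1925]
dropper [0.546 0.094]
open [0.4543 0.0941]
wide [ 0.5809 -0.259 ]
narrow [ 0.5056 -0.1269]
beaker [0.5412 0.2859]
```

```bash
cat > ov.py <<'E'
from h import *
def rect(x,y,a,lx,ly,z):
    c,s=np.cos(a),np.sin(a); return [[x+c*u*lx/2-s*v*ly/2,y+s*u*lx/2+c*v*ly/2,z] for u,v in((1,1),(1,-1),(-1,-1),(-1,1))]
def circ(x,y,d,z): return [[x+d/2*np.cos(t),y+d/2*np.sin(t),z] for t in np.linspace(0,6.28,40)]
def render(s,shapes,roi,k,fn,gain=1):
    x0,y0,x1,y1=roi; im=cv2.resize(np.clip(s["pixels"][y0:y1,x0:x1,::-1].astype(float)*gain,0,255).astype(np.uint8),None,fx=k,fy=k,interpolation=cv2.INTER_CUBIC)
    for sh in shapes:
        p=np.array([(proj(s,X)+.5-[x0,y0])*k-.5 for X in sh]); cv2.polylines(im,[np.round(p).astype(int)],True,(0,140,0),1,cv2.LINE_AA)
    cv2.imwrite(fn,im)
E
cat > p.py <<'E'
from ov import *
d=np.pi/180
yaw=-9*d; C=np.array([.5432,-.1928]); 
ex=np.array([np.cos(yaw),np.sin(yaw)]);ey=np.array([-ex[1],ex[0]])
W={k:C+i*.048*ex+j*.06*ey for k,i,j in [("long",1,1),("wide",1,-1),("narrow",-1,1),("square",-1,-1)]}
capped=(.5437,.1925);drop=(.546,.094);box=(.644,.1508,16.5*d);blk=(.4567,.1816,-12*d)
M=[circ(*capped,.033,.084),circ(*capped,.044,.055),circ(*capped,.044,.003),circ(*drop,.031,.045),circ(*drop,.031,.003),circ(*drop,.004,.087)]
M+=[rect(*box,.084,.034,.051),rect(*box,.084,.034,.003),rect(*blk,.044,.044,.045),rect(*blk,.044,.044,.003)]
TR=[]
for z in (.019,.007): TR+=[circ(*W["wide"],.064,z),circ(*W["narrow"],.05,z),rect(*W["long"],yaw,.054,.104,z),rect(*W["square"],yaw,.064,.064,z)]
E
cat > r.py <<'E'
from p import *
import pickle
S=pickle.load(open("s0.pkl","rb"))
for k,v in W.items(): print(k,v.round(4))
print(C)
render(S["top"],M,(120,160,250,285),4.8,"pics/o_mt.png",2)
render(S["top"],TR,(272,165,406,285),5,"pics/o_tt.png",2)
render(S["side"],M,(95,145,255,245),5,"pics/o_ms.png",1.3)
render(S["side"],TR,(210,195,390,340),4,"pics/o_ts.png",1)
E
python3 r.py
```

```text
long [ 0.6   -0.141]
wide [ 0.5812 -0.2596]
narrow [ 0.5052 -0.126 ]
square [ 0.4864 -0.2446]
[ 0.5432 -0.1928]
```

View pics/o_mt.png

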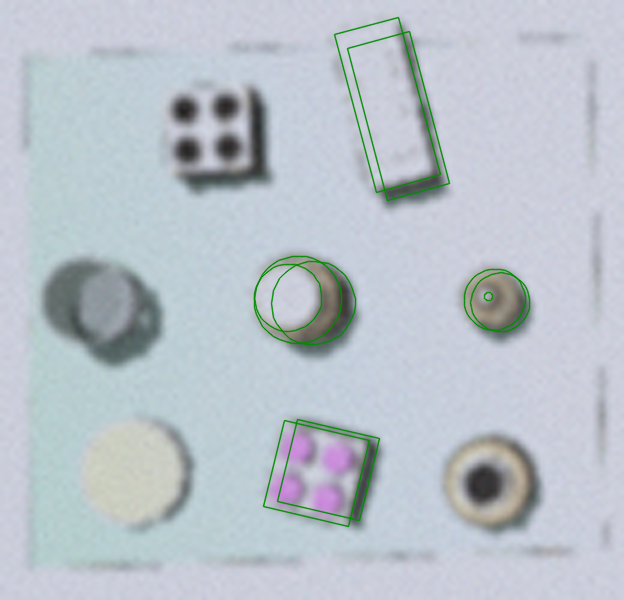

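View pics/o_tt.png

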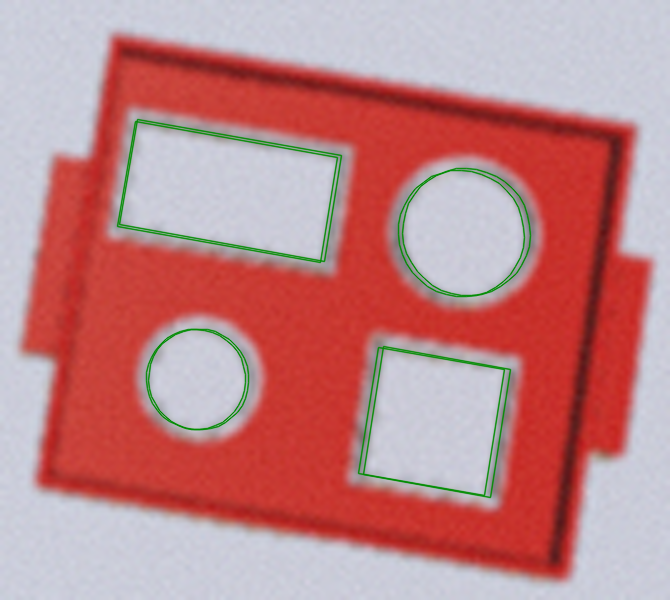

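View pics/o_ms.png

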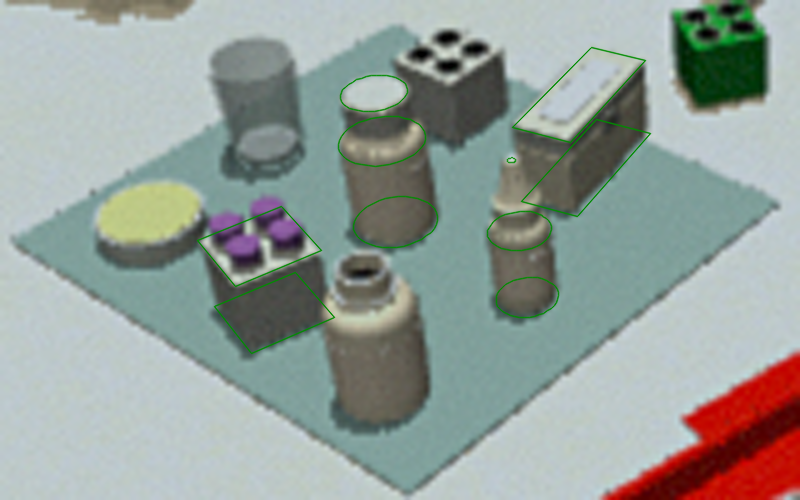

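View pics/o_ts.png

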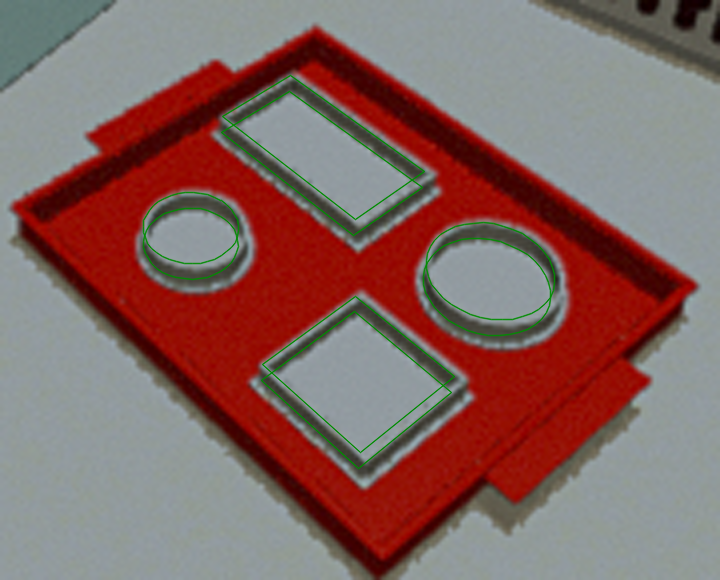

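Identities from the crops (top-camera pixels):
- **Bottles:** the capped one is at (180,222), with a solid light cap. The one at (223,260) has a dark open mouth, so it stays.
- **Blocks:** the full one is at (183,259), with four lavender caps. The ones at (164,187) with dark holes and the green one at (202,139) stay.
- **Others:** the dropper is at (222,222) and the slide box at (199,181).

The wireframe overlays agree in both cameras to within 2–3 mm.

```bash
cat > g.py <<'E'
import sys
from cell import bot
import numpy as np
from scipy.spatial.transform import Rotation as Ro
def go(x,y,z,psi=None):
    s=bot.read_state(); q=s["tool_rot"]; R=Ro.from_quat([q[1],q[2],q[3],q[0]])
    d=R.inv().apply(np.array([x,y,z])-s["tool_pos"])*1000
    yv=R.apply([0,1,0]); cur=np.degrees(np.arctan2(yv[1],yv[0])); 
    tgt=cur if psi is None else psi
    Rt=Ro.from_matrix(np.array([[np.sin(np.radians(tgt)),np.cos(np.radians(tgt)),0],[-np.cos(np.radians(tgt)),np.sin(np.radians(tgt)),0],[0,0,-1]]))
    # tool x = y cross z
    yv2=np.array([np.cos(np.radians(tgt)),np.sin(np.radians(tgt)),0]);z2=np.array([0,0,-1.]);x2=np.cross(yv2,z2)
    Rt=Ro.from_matrix(np.stack([x2,yv2,z2],1))
    print("move mm",d.round(1),"dr",(R.inv()*Rt).as_rotvec().round(3),"psi",cur.round(1),"t",round(s["clock"],2),"pos",s["tool_pos"].round(4),"q",s["joints"].round(2),"F",s["ft_force"].round(1),"gap",round(s["finger_gap"],3))
go(*map(float,sys.argv[1:]))
E
python3 g.py .5437 .1925 .16 90
```

```text
Traceback (most recent call last):
  File "g.py", line 15, in <module>
    go(*map(float,sys.argv[1:]))
    ~~^^^^^^^^^^^^^^^^^^^^^^^^^^
  File "g.py", line 10, in go
    Rt=Ro.from_matrix(np.array([[np.sin(np.radians(tgt)),np.cos(np.radians(tgt)),0],[-np.cos(np.radians(tgt)),np.sin(np.radians(tgt)),0],[0,0,-1]]))
  File "scipy/spatial/transform/_rotation.pyx", line 1143, in scipy.spatial.transform._rotation.Rotation.from_matrix
ValueError: Non-positive determinant (left-handed or null coordinate frame) in rotation matrix 0: [[ 1.000000e+00  6.123234e-17  0.000000e+00]
 [-6.123234e-17  1.000000e+00  0.000000e+00]
 [ 0.000000e+00  0.000000e+00 -1.000000e+00]].
```

```bash
sed -i '/Rt=Ro.from_matrix(np.array/d' g.py; python3 g.py .5437 .1925 .16 90
```

```text
move mm [-398.5  -83.    71.3] dr [-0.    -0.    -0.468] psi 63.2 t 1.2 pos [0.2255 0.4463 0.2313] q [1.1  0.24 0.   1.34 0.   1.57] F [-0.7 -0.1  0.5] gap 1.0
```

Request:
apply_moves(
  series=[
    {"translation": [-55,-11,0],"dr": [0,0,-0.06],"grip": 0.75},
    {"translation": [-110,-22,10],"dr": [0,0,-0.12],"grip": 0.75},
    {"translation": [-165,-34,20],"dr": [0,0,-0.18],"grip": 0.75},
    {"translation": [-220,-45,32],"dr": [0,0,-0.25],"grip": 0.75},
    {"translation": [-275,-57,45],"dr": [0,0,-0.32],"grip": 0.75},
    {"translation": [-330,-69,57],"dr": [0,0,-0.39],"grip": 0.75},
    {"translation": [-380,-79,68],"dr": [0,0,-0.45],"grip": 0.75},
    {"translation": [-398.5,-83,71],"dr": [0,0,-0.468],"grip": 0.75},
  ],
  squeeze=30,
)

```text
clock: 2.2
tool_pos: [0.5454, 0.19, 0.159]
tool_rot: [-0.0, 0.001, 1.0, -0.0]
ft_force: [-0.6, -0.2, -0.3]
finger_gap: 0.751
```

```bash
python3 g.py .5437 .1925 .016 90; python3 - <<'E'
from cell import bot
import cv2
for n in ("top","side"):
    s=bot.snapshot(n);cv2.imwrite(f"pics/a_{n}.png",s["pixels"][:,:,::-1])
E
```

```text
move mm [  1.5   2.6 143. ] dr [-0.001 -0.001 -0.003] psi 89.9 t 2.2 pos [0.5454 0.19   0.159 ] q [ 0.34  0.43  0.09  1.23 -0.    0.34] F [-0.6 -0.2 -0.3] gap 0.751
```

View pics/a_side.png

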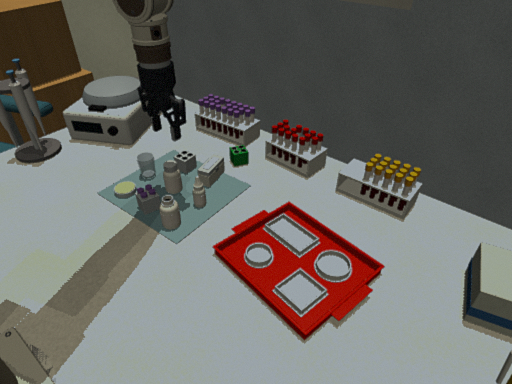

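Request:
apply_moves(
  series=[
    {"translation": [0,0,20],"dr": [0,0,0],"grip": 0.75},
    {"translation": [0,0,50],"dr": [0,0,0],"grip": 0.75},
    {"translation": [0,0,80],"dr": [0,0,0],"grip": 0.75},
    {"translation": [0,0,105],"dr": [0,0,0],"grip": 0.75},
    {"translation": [0,0,125],"dr": [0,0,0],"grip": 0.75},
    {"translation": [0,0,138],"dr": [0,0,0],"grip": 0.75},
    {"translation": [0,0,144],"dr": [0,0,0],"grip": 0.75},
    {"translation": [0,0,144],"dr": [0,0,0],"grip": 0.75},
  ],
)

```text
clock: 3.3
tool_pos: [0.5436, 0.1928, 0.0165]
tool_rot: [-0.0, -0.0, 1.0, 0.0]
ft_force: [0.2, -0.4, 0.1]
finger_gap: 0.756
```

```bash
python3 g.py .5437 .1925 .016 90; python3 - <<'E'
from cell import bot
import cv2
for n,r in (("top",(110,150,260,290)),("side",(95,80,255,245))):
    s=bot.snapshot(n);p=s["pixels"][r[1]:r[3],r[0]:r[2],::-1];cv2.imwrite(f"pics/b_{n}.png",cv2.resize(p,None,fx=3.5,fy=3.5,interpolation=cv2.INTER_CUBIC))
E
```

```text
move mm [-0.1 -0.3  0.5] dr [ 0.    -0.     0.001] psi 90.0 t 3.3 pos [0.5436 0.1928 0.0165] q [ 0.34  0.57 -0.1   0.9   0.    0.34] F [ 0.2 -0.4  0.1] gap 0.756
```

View pics/b_side.png

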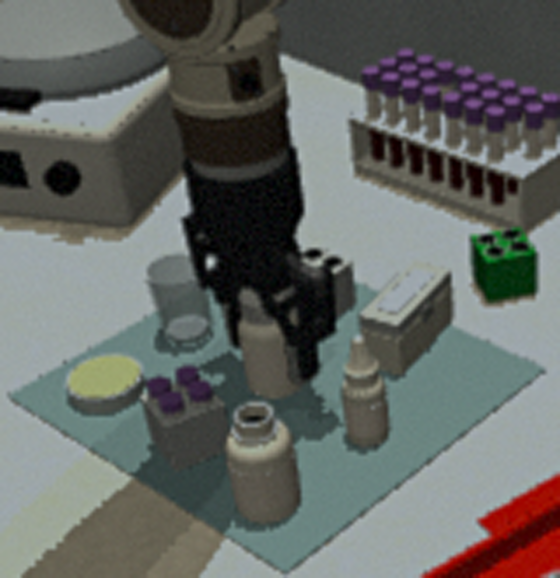

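Request:
apply_moves(
  series=[
    {"translation": [0,0,0],"dr": [0,0,0],"grip": 0.6},
    {"translation": [0,0,0],"dr": [0,0,0],"grip": 0.5},
    {"translation": [0,0,0],"dr": [0,0,0],"grip": 0.4},
    {"translation": [0,0,0],"dr": [0,0,0],"grip": 0.3},
    {"translation": [0,0,0],"dr": [0,0,0],"grip": 0.3},
    {"translation": [0,0,-3],"dr": [0,0,0],"grip": 0.3},
    {"translation": [0,0,-8],"dr": [0,0,0],"grip": 0.3},
    {"translation": [0,0,-15],"dr": [0,0,0],"grip": 0.3},
  ],
  squeeze=40,
)

```text
clock: 4.4
tool_pos: [0.5433, 0.1923, 0.0312]
tool_rot: [-0.001, -0.0, 1.0, -0.0]
ft_force: [0.9, 0.7, -0.1]
finger_gap: 0.501
```

Request:
apply_moves(
  series=[
    {"translation": [0,0,-15],"dr": [0,0,0],"grip": 0.3},
    {"translation": [0,0,-30],"dr": [0,0,0],"grip": 0.3},
    {"translation": [0,0,-50],"dr": [0,0,0],"grip": 0.3},
    {"translation": [0,0,-70],"dr": [0,0,0],"grip": 0.3},
    {"translation": [0,0,-90],"dr": [0,0,0],"grip": 0.3},
    {"translation": [0,0,-105],"dr": [0,0,0],"grip": 0.3},
    {"translation": [0,0,-115],"dr": [0,0,0],"grip": 0.3},
    {"translation": [0,0,-115],"dr": [0,0,0],"grip": 0.3},
  ],
)

```text
clock: 5.4
tool_pos: [0.5442, 0.1927, 0.1472]
tool_rot: [0.001, -0.0, 1.0, 0.0]
ft_force: [-0.5, -0.1, -1.6]
finger_gap: 0.502
```

```bash
python3 g.py .5812 -.2596 .146 90; python3 - <<'E'
from cell import bot
import cv2
for n,r in (("top",(110,150,260,290)),("side",(95,60,255,245))):
    s=bot.snapshot(n);p=s["pixels"][r[1]:r[3],r[0]:r[2],::-1];cv2.imwrite(f"pics/c_{n}.png",cv2.resize(p,None,fx=3.2,fy=3.2,interpolation=cv2.INTER_CUBIC))
E
```

```text
move mm [ -36.9 -452.3    1. ] dr [0.001 0.002 0.   ] psi 90.0 t 5.4 pos [0.5442 0.1927 0.1472] q [ 0.34  0.44  0.06  1.2  -0.    0.34] F [-0.5 -0.1 -1.6] gap 0.502
```

View pics/c_side.png

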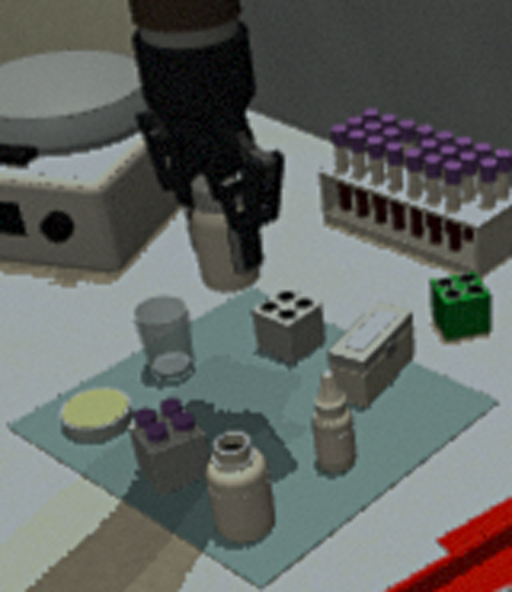

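Request:
apply_moves(
  series=[
    {"translation": [0,-8,0],"dr": [0,0,0],"grip": 0.3},
    {"translation": [-2,-25,0],"dr": [0,0,0],"grip": 0.3},
    {"translation": [-5,-50,0],"dr": [0,0,0],"grip": 0.3},
    {"translation": [-8,-82,0],"dr": [0,0,0],"grip": 0.3},
    {"translation": [-10,-116,0],"dr": [0,0,0],"grip": 0.3},
    {"translation": [-13,-150,0],"dr": [0,0,0],"grip": 0.3},
    {"translation": [-16,-184,0],"dr": [0,0,0],"grip": 0.3},
    {"translation": [-19,-218,0],"dr": [0,0,0],"grip": 0.3},
  ],
)

```text
clock: 6.5
tool_pos: [0.5623, -0.0279, 0.146]
tool_rot: [-0.0, 0.0, 1.0, -0.0]
ft_force: [-0.1, 0.2, -1.0]
finger_gap: 0.503
```

Request:
apply_moves(
  series=[
    {"translation": [-3,-34,0],"dr": [0,0,0],"grip": 0.3},
    {"translation": [-6,-68,0],"dr": [0,0,0],"grip": 0.3},
    {"translation": [-9,-102,0],"dr": [0,0,0],"grip": 0.3},
    {"translation": [-12,-136,0],"dr": [0,0,0],"grip": 0.3},
    {"translation": [-14,-168,0],"dr": [0,0,0],"grip": 0.3},
    {"translation": [-16,-196,0],"dr": [0,0,0],"grip": 0.3},
    {"translation": [-18,-220,0],"dr": [0,0,0],"grip": 0.3},
    {"translation": [-18.5,-234,0],"dr": [0,0,0],"grip": 0.3},
  ],
)

```text
clock: 7.5
tool_pos: [0.5808, -0.2613, 0.146]
tool_rot: [-0.0, 0.001, 1.0, 0.0]
ft_force: [-0.3, 0.0, -1.0]
finger_gap: 0.502
```

Request:
apply_moves(
  series=[
    {"translation": [0,0,15],"dr": [0,0,0],"grip": 0.3},
    {"translation": [0,0,40],"dr": [0,0,0],"grip": 0.3},
    {"translation": [0,0,65],"dr": [0,0,0],"grip": 0.3},
    {"translation": [0,0,80],"dr": [0,0,0],"grip": 0.3},
    {"translation": [0,0,90],"dr": [0,0,0],"grip": 0.3},
    {"translation": [0,0,95],"dr": [0,0,0],"grip": 0.3},
    {"translation": [0,0,95],"dr": [0,0,0],"grip": 0.3},
    {"translation": [0,0,95],"dr": [0,0,0],"grip": 0.3},
  ],
)

```text
clock: 8.5
tool_pos: [0.5819, -0.2598, 0.0522]
tool_rot: [0.001, -0.0, 1.0, -0.0]
ft_force: [0.1, 0.1, -0.5]
finger_gap: 0.505
```

```bash
python3 g.py .5812 -.2596 .021 90; python3 - <<'E'
from cell import bot
from p import *
import pickle
S={n:bot.snapshot(n) for n in("top","side")}; pickle.dump(S,open("s1.pkl","wb"))
render(S["side"],TR,(210,115,390,340),2.6,"pics/d_s.png",1)
render(S["top"],TR,(272,165,406,285),5,"pics/d_t.png",1.5)
E
```

```text
move mm [ 0.8  0.2 31.2] dr [-0.001  0.002  0.   ] psi 90.0 t 8.5 pos [ 0.5819 -0.2598  0.0522] q [-0.42  0.63  0.12  1.06  0.   -0.42] F [ 0.1  0.1 -0.5] gap 0.505
```

View pics/d_s.png

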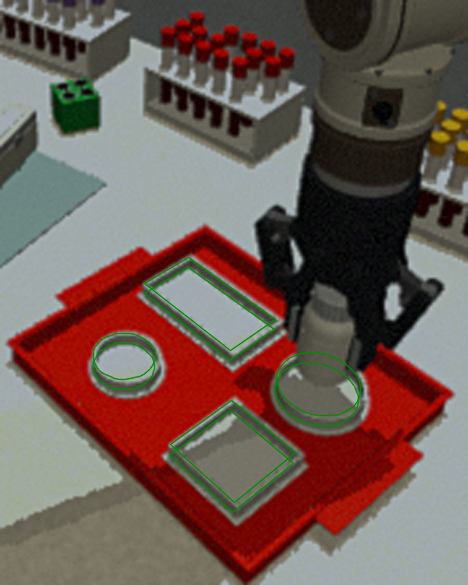

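View pics/d_t.png

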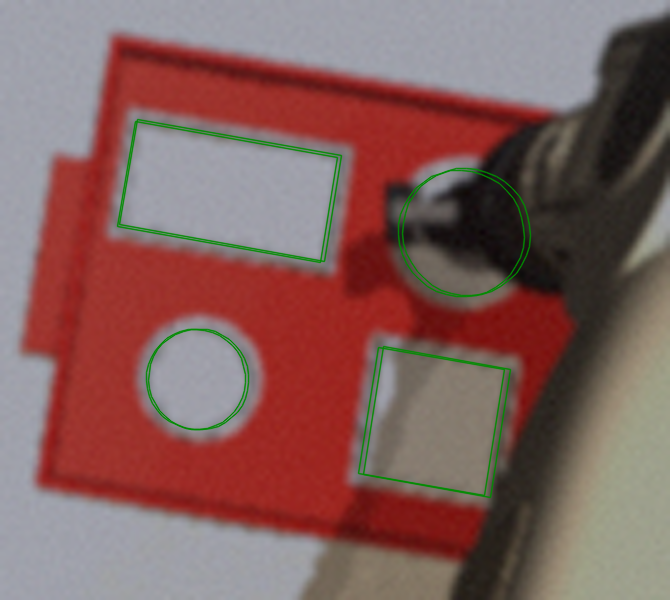

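Request:
apply_moves(
  series=[
    {"translation": [0,0,8],"dr": [0,0,0],"grip": 0.3},
    {"translation": [0,0,16],"dr": [0,0,0],"grip": 0.3},
    {"translation": [0,0,22],"dr": [0,0,0],"grip": 0.3},
    {"translation": [0,0,26],"dr": [0,0,0],"grip": 0.3},
    {"translation": [0,0,29],"dr": [0,0,0],"grip": 0.3},
    {"translation": [0,0,30.5],"dr": [0,0,0],"grip": 0.3},
    {"translation": [0,0,30.5],"dr": [0,0,0],"grip": 0.3},
    {"translation": [0,0,30.5],"dr": [0,0,0],"grip": 0.3},
  ],
)

```text
clock: 9.6
tool_pos: [0.5814, -0.2595, 0.0212]
tool_rot: [0.0, -0.0, 1.0, -0.0]
ft_force: [-1.2, 0.2, 1.6]
finger_gap: 0.504
```

Request:
apply_moves(
  series=[
    {"translation": [0,0,0],"dr": [0,0,0],"grip": 0.55},
    {"translation": [0,0,0],"dr": [0,0,0],"grip": 0.6},
    {"translation": [0,0,0],"dr": [0,0,0],"grip": 0.68},
    {"translation": [0,0,0],"dr": [0,0,0],"grip": 0.75},
    {"translation": [0,0,0],"dr": [0,0,0],"grip": 0.75},
    {"translation": [0,0,-10],"dr": [0,0,0],"grip": 0.75},
    {"translation": [0,0,-30],"dr": [0,0,0],"grip": 0.75},
    {"translation": [0,0,-60],"dr": [0,0,0],"grip": 0.75},
  ],
)

```text
clock: 10.6
tool_pos: [0.5807, -0.2592, 0.0811]
tool_rot: [-0.001, -0.0, 1.0, 0.0]
ft_force: [-0.1, -0.2, -0.1]
finger_gap: 0.751
```

```bash
python3 g.py .546 .094 .16 90; python3 - <<'E'
from cell import bot
from p import *
S={n:bot.snapshot(n) for n in("top","side")}
w=W["wide"]
render(S["side"],[circ(*w,.033,.088),circ(*w,.044,.007),circ(*w,.064,.019)],(210,115,390,340),2.6,"pics/e_s.png",1)
E
```

```text
move mm [ 34.7 353.3 -78.6] dr [ 0.001 -0.002  0.   ] psi 90.0 t 10.6 pos [ 0.5807 -0.2592  0.0811] q [-0.42  0.6   0.16  1.13 -0.   -0.42] F [-0.1 -0.2 -0.1] gap 0.751
```

View pics/e_s.png

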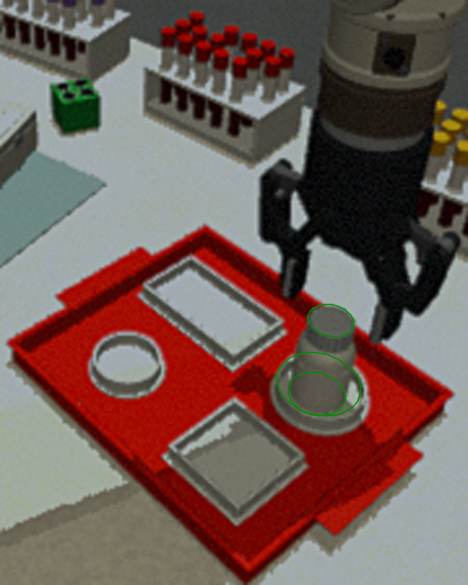

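Request:
apply_moves(
  series=[
    {"translation": [0,0,-40],"dr": [0,0,0],"grip": 0.75},
    {"translation": [0,10,-75],"dr": [0,0,0],"grip": 0.75},
    {"translation": [5,50,-79.5],"dr": [0,0,0],"grip": 0.7},
    {"translation": [10,105,-79.5],"dr": [0,0,0],"grip": 0.65},
    {"translation": [16,160,-79.5],"dr": [0,0,0],"grip": 0.6},
    {"translation": [22,215,-79.5],"dr": [0,0,0],"grip": 0.6},
    {"translation": [27,270,-79.5],"dr": [0,0,0],"grip": 0.6},
    {"translation": [32,320,-79.5],"dr": [0,0,0],"grip": 0.6},
  ],
)

```text
clock: 11.7
tool_pos: [0.5488, 0.0624, 0.1603]
tool_rot: [0.0, -0.0, 1.0, 0.0]
ft_force: [0.6, -0.1, 0.6]
finger_gap: 0.601
```

Request:
apply_moves(
  series=[
    {"translation": [3,30,0],"dr": [0,0,0],"grip": 0.6},
    {"translation": [3.2,33.5,15],"dr": [0,0,0],"grip": 0.6},
    {"translation": [3.2,33.5,45],"dr": [0,0,0],"grip": 0.6},
    {"translation": [3.2,33.5,80],"dr": [0,0,0],"grip": 0.6},
    {"translation": [3.2,33.5,110],"dr": [0,0,0],"grip": 0.6},
    {"translation": [3.2,33.5,130],"dr": [0,0,0],"grip": 0.6},
    {"translation": [3.2,33.5,142],"dr": [0,0,0],"grip": 0.6},
    {"translation": [3.2,33.5,142],"dr": [0,0,0],"grip": 0.6},
  ],
)

```text
clock: 12.7
tool_pos: [0.5451, 0.0931, 0.0171]
tool_rot: [-0.001, 0.0, 1.0, -0.0]
ft_force: [0.5, -0.2, 0.1]
finger_gap: 0.6
```

```bash
python3 g.py .546 .094 .018 90; python3 - <<'E'
from cell import bot
from p import *
S={n:bot.snapshot(n) for n in("top","side")}
render(S["side"],[circ(*drop,.031,.003),circ(*drop,.031,.045)],(120,100,280,250),3.6,"pics/f_s.png",1.3)
E
```

```text
move mm [-0.9  0.9 -0.9] dr [-0.001 -0.002 -0.001] psi 90.0 t 12.7 pos [0.5451 0.0931 0.0171] q [ 0.17  0.53 -0.17  0.88 -0.    0.17] F [ 0.5 -0.2  0.1] gap 0.6
```

View pics/f_s.png

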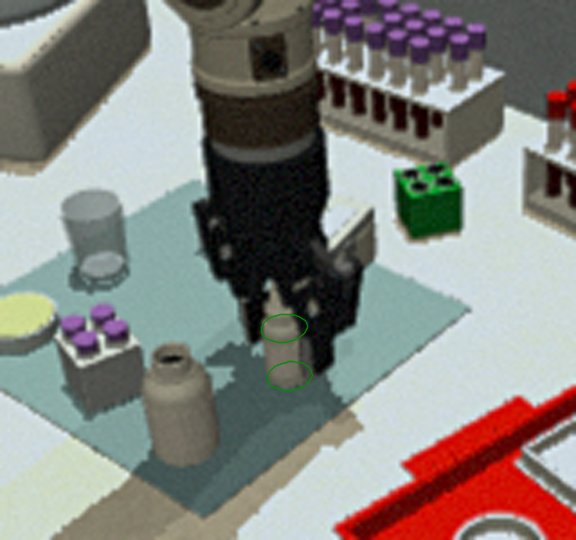

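Request:
apply_moves(
  series=[
    {"translation": [0,0,0],"dr": [0,0,0],"grip": 0.5},
    {"translation": [0,0,0],"dr": [0,0,0],"grip": 0.4},
    {"translation": [0,0,0],"dr": [0,0,0],"grip": 0.3},
    {"translation": [0,0,0],"dr": [0,0,0],"grip": 0.2},
    {"translation": [0,0,0],"dr": [0,0,0],"grip": 0.2},
    {"translation": [0,0,-3],"dr": [0,0,0],"grip": 0.2},
    {"translation": [0,0,-8],"dr": [0,0,0],"grip": 0.2},
    {"translation": [0,0,-15],"dr": [0,0,0],"grip": 0.2},
  ],
  squeeze=35,
)

```text
clock: 13.8
tool_pos: [0.5456, 0.0939, 0.0332]
tool_rot: [-0.001, -0.0, 1.0, -0.0]
ft_force: [0.3, 0.0, -0.2]
finger_gap: 0.348
```

Request:
apply_moves(
  series=[
    {"translation": [0,0,-12],"dr": [0,0,0],"grip": 0.2},
    {"translation": [0,0,-30],"dr": [0,0,0],"grip": 0.2},
    {"translation": [0,0,-50],"dr": [0,0,0],"grip": 0.2},
    {"translation": [0,0,-70],"dr": [0,0,0],"grip": 0.2},
    {"translation": [0,0,-83],"dr": [0,0,0],"grip": 0.2},
    {"translation": [0,0,-87],"dr": [0,0,0],"grip": 0.2},
    {"translation": [0,0,-87],"dr": [0,0,0],"grip": 0.2},
    {"translation": [0,0,-87],"dr": [0,0,0],"grip": 0.2},
  ],
)

```text
clock: 14.8
tool_pos: [0.5454, 0.0939, 0.1195]
tool_rot: [-0.001, -0.0, 1.0, -0.0]
ft_force: [-0.2, -0.4, -0.6]
finger_gap: 0.349
```

```bash
python3 g.py .5054 -.1265 .12 90; python3 - <<'E'
from cell import bot
from p import *
S={n:bot.snapshot(n) for n in("top","side")}
render(S["side"],[circ(*drop,.031,.105)],(120,80,280,250),3.2,"pics/g_s.png",1.3)
E
```

```text
move mm [  40.1 -220.4   -0.4] dr [-0.    -0.002  0.   ] psi 90.0 t 14.8 pos [0.5454 0.0939 0.1195] q [ 0.17  0.42 -0.04  1.11  0.    0.17] F [-0.2 -0.4 -0.6] gap 0.349
```

View pics/g_s.png

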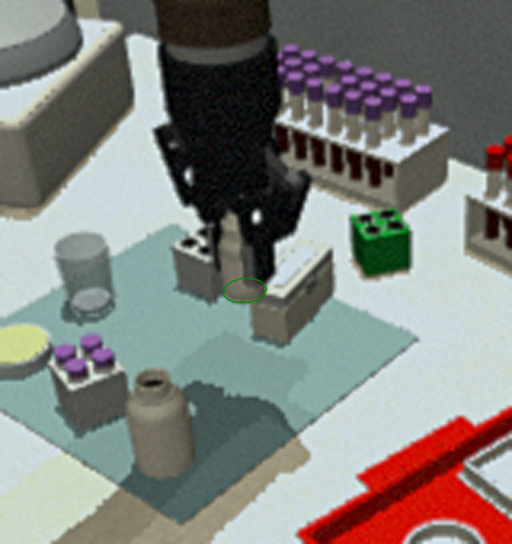

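Request:
apply_moves(
  series=[
    {"translation": [2,-10,0],"dr": [0,0,0],"grip": 0.2},
    {"translation": [6,-32,0],"dr": [0,0,0],"grip": 0.2},
    {"translation": [12,-66,0],"dr": [0,0,0],"grip": 0.2},
    {"translation": [19,-104,0],"dr": [0,0,0],"grip": 0.2},
    {"translation": [26,-142,0],"dr": [0,0,0],"grip": 0.2},
    {"translation": [33,-178,0],"dr": [0,0,0],"grip": 0.2},
    {"translation": [38,-207,0],"dr": [0,0,0],"grip": 0.2},
    {"translation": [40.5,-220.5,0],"dr": [0,0,0],"grip": 0.2},
  ],
)

```text
clock: 15.9
tool_pos: [0.5049, -0.1283, 0.1202]
tool_rot: [-0.0, 0.001, 1.0, -0.0]
ft_force: [0.1, 0.4, -0.2]
finger_gap: 0.349
```

Request:
apply_moves(
  series=[
    {"translation": [0,0,8],"dr": [0,0,0],"grip": 0.2},
    {"translation": [0,0,25],"dr": [0,0,0],"grip": 0.2},
    {"translation": [0,0,45],"dr": [0,0,0],"grip": 0.2},
    {"translation": [0,0,60],"dr": [0,0,0],"grip": 0.2},
    {"translation": [0,0,70],"dr": [0,0,0],"grip": 0.2},
    {"translation": [0,0,73],"dr": [0,0,0],"grip": 0.2},
    {"translation": [0,0,73],"dr": [0,0,0],"grip": 0.2},
    {"translation": [0,0,73],"dr": [0,0,0],"grip": 0.2},
  ],
)

```text
clock: 16.9
tool_pos: [0.5062, -0.1267, 0.0479]
tool_rot: [0.001, -0.0, 1.0, -0.0]
ft_force: [0.3, -0.1, -0.6]
finger_gap: 0.351
```

```bash
python3 g.py .5054 -.1265 .022 90; python3 - <<'E'
from cell import bot
from p import *
S={n:bot.snapshot(n) for n in("top","side")}
w=(.5054,-.1265)
render(S["side"],[circ(*w,.031,.032),circ(*w,.05,.019)],(210,115,390,340),2.6,"pics/h_s.png",1)
render(S["top"],[circ(*w,.05,.019)],(272,165,406,285),5,"pics/h_t.png",1.5)
E
```

```text
move mm [ 0.8  0.2 25.9] dr [-0.     0.001  0.   ] psi 90.0 t 16.9 pos [ 0.5062 -0.1267  0.0479] q [-0.25  0.44 -0.23  0.9   0.   -0.25] F [ 0.3 -0.1 -0.6] gap 0.351
```

View pics/h_s.png

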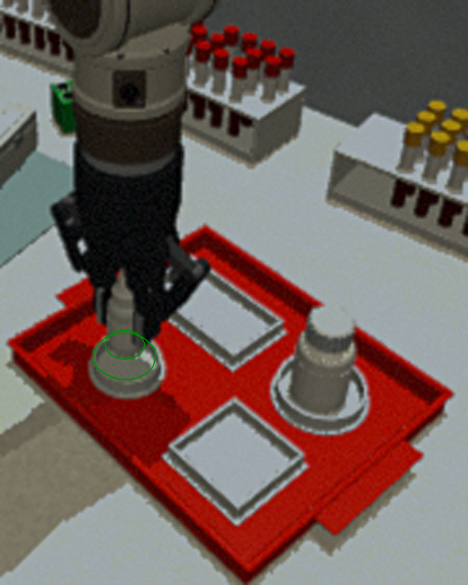

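Request:
apply_moves(
  series=[
    {"translation": [0,0,7],"dr": [0,0,0],"grip": 0.2},
    {"translation": [0,0,14],"dr": [0,0,0],"grip": 0.2},
    {"translation": [0,0,19],"dr": [0,0,0],"grip": 0.2},
    {"translation": [0,0,22],"dr": [0,0,0],"grip": 0.2},
    {"translation": [0,0,24],"dr": [0,0,0],"grip": 0.2},
    {"translation": [0,0,25],"dr": [0,0,0],"grip": 0.2},
    {"translation": [0,0,25],"dr": [0,0,0],"grip": 0.2},
    {"translation": [0,0,25],"dr": [0,0,0],"grip": 0.2},
  ],
)

```text
clock: 18.0
tool_pos: [0.5055, -0.1265, 0.0232]
tool_rot: [0.0, -0.0, 1.0, -0.0]
ft_force: [-2.5, 0.1, 5.5]
finger_gap: 0.348
```

Request:
apply_moves(
  series=[
    {"translation": [0,0,-0.5],"dr": [0,0,0],"grip": 0.4},
    {"translation": [0,0,-0.5],"dr": [0,0,0],"grip": 0.46},
    {"translation": [0,0,-0.5],"dr": [0,0,0],"grip": 0.54},
    {"translation": [0,0,-0.5],"dr": [0,0,0],"grip": 0.6},
    {"translation": [0,0,-0.5],"dr": [0,0,0],"grip": 0.6},
    {"translation": [0,0,-12],"dr": [0,0,0],"grip": 0.6},
    {"translation": [0,0,-40],"dr": [0,0,0],"grip": 0.6},
    {"translation": [0,0,-78],"dr": [0,0,0],"grip": 0.6},
  ],
)

```text
clock: 19.0
tool_pos: [0.5049, -0.1263, 0.101]
tool_rot: [-0.001, -0.0, 1.0, 0.0]
ft_force: [0.9, 0.3, -0.2]
finger_gap: 0.6
```

```bash
python3 g.py .644 .1508 .16 106.5; python3 - <<'E'
from cell import bot
from p import *
S={n:bot.snapshot(n) for n in("top","side")}
w=(.5054,-.1265)
render(S["side"],[circ(*w,.031,.007),circ(*w,.004,.091)],(210,115,390,340),2.6,"pics/i_s.png",1)
E
```

```text
move mm [-139.1  277.1  -59.1] dr [ 0.001 -0.002 -0.288] psi 90.0 t 19.0 pos [ 0.5049 -0.1263  0.101 ] q [-0.25  0.38 -0.16  1.03  0.   -0.25] F [ 0.9  0.3 -0.2] gap 0.6
```

View pics/i_s.png

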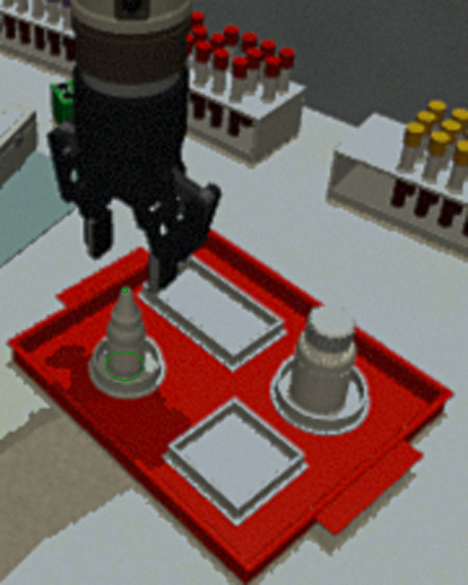

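Request:
apply_moves(
  series=[
    {"translation": [0,0,-35],"dr": [0,0,0],"grip": 0.6},
    {"translation": [-12,25,-60],"dr": [0,0,-0.03],"grip": 0.6},
    {"translation": [-35,70,-60],"dr": [0,0,-0.08],"grip": 0.6},
    {"translation": [-59,118,-60],"dr": [0,0,-0.13],"grip": 0.6},
    {"translation": [-83,166,-60],"dr": [0,0,-0.18],"grip": 0.6},
    {"translation": [-107,214,-60],"dr": [0,0,-0.23],"grip": 0.6},
    {"translation": [-128,256,-60],"dr": [0,0,-0.27],"grip": 0.6},
    {"translation": [-138.6,277.3,-60],"dr": [0,0,-0.288],"grip": 0.6},
  ],
)

```text
clock: 20.1
tool_pos: [0.6445, 0.1535, 0.1598]
tool_rot: [-0.0, -0.145, 0.989, 0.0]
ft_force: [-0.7, -0.2, 0.7]
finger_gap: 0.6
```

Request:
apply_moves(
  series=[
    {"translation": [0,0,10],"dr": [0,0,0],"grip": 0.6},
    {"translation": [0,0,35],"dr": [0,0,0],"grip": 0.6},
    {"translation": [0,0,60],"dr": [0,0,0],"grip": 0.6},
    {"translation": [0,0,80],"dr": [0,0,0],"grip": 0.6},
    {"translation": [0,0,90],"dr": [0,0,0],"grip": 0.6},
    {"translation": [0,0,92],"dr": [0,0,0],"grip": 0.6},
    {"translation": [0,0,92],"dr": [0,0,0],"grip": 0.6},
    {"translation": [0,0,92],"dr": [0,0,0],"grip": 0.6},
  ],
)

```text
clock: 21.1
tool_pos: [0.6448, 0.1509, 0.0694]
tool_rot: [0.001, -0.144, 0.99, 0.0]
ft_force: [0.5, 0.2, -0.3]
finger_gap: 0.602
```

```bash
python3 g.py .644 .1508 .019 106.5; python3 - <<'E'
from cell import bot
from p import *
S={n:bot.snapshot(n) for n in("top","side")}
render(S["side"],[rect(*box,.084,.034,.051)],(130,60,290,220),3.6,"pics/j_s.png",1.3)
render(S["top"],[rect(*box,.084,.034,.051)],(130,120,260,230),4.6,"pics/j_t.png",2)
E
```

```text
move mm [ 0.9  0.1 50.4] dr [-0.     0.002  0.   ] psi 106.5 t 21.1 pos [0.6448 0.1509 0.0694] q [ 0.23  0.66  0.23  1.14 -0.   -0.06] F [ 0.5  0.2 -0.3] gap 0.602
```

View pics/j_s.png

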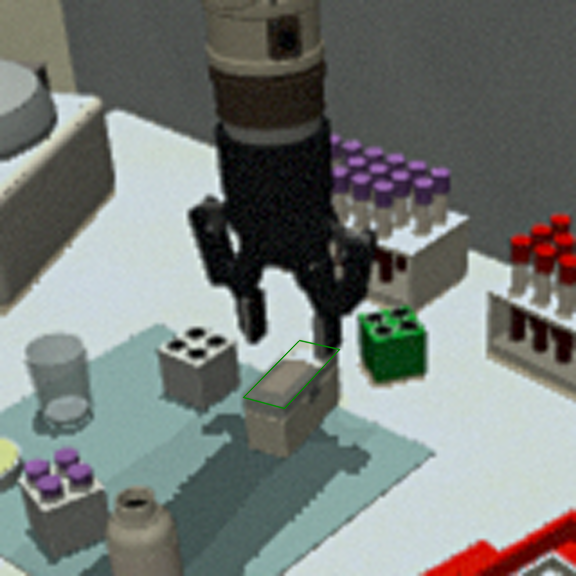

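View pics/j_t.png

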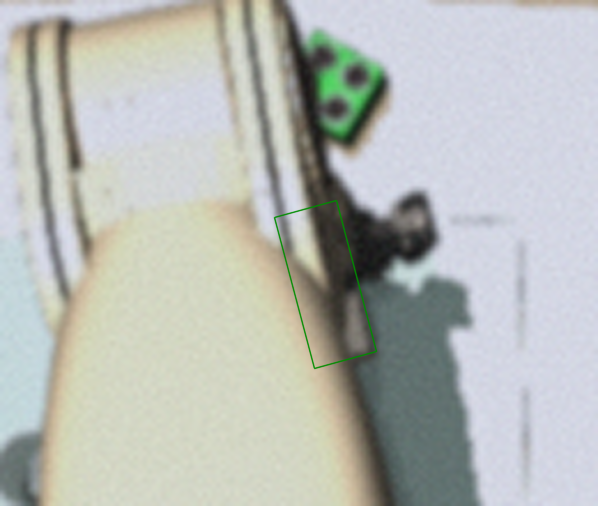

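Request:
apply_moves(
  series=[
    {"translation": [0,0,10],"dr": [0,0,0],"grip": 0.6},
    {"translation": [0,0,25],"dr": [0,0,0],"grip": 0.6},
    {"translation": [0,0,38],"dr": [0,0,0],"grip": 0.6},
    {"translation": [0,0,46],"dr": [0,0,0],"grip": 0.6},
    {"translation": [0,0,49],"dr": [0,0,0],"grip": 0.6},
    {"translation": [0,0,49],"dr": [0,0,0],"grip": 0.6},
    {"translation": [0,0,49],"dr": [0,0,0],"grip": 0.5},
    {"translation": [0,0,49],"dr": [0,0,0],"grip": 0.45},
  ],
)

```text
clock: 22.2
tool_pos: [0.6446, 0.1511, 0.02]
tool_rot: [0.001, -0.144, 0.99, 0.0]
ft_force: [0.5, 0.3, 0.3]
finger_gap: 0.453
```

Request:
apply_moves(
  series=[
    {"translation": [0,0,0],"dr": [0,0,0],"grip": 0.38},
    {"translation": [0,0,0],"dr": [0,0,0],"grip": 0.3},
    {"translation": [0,0,0],"dr": [0,0,0],"grip": 0.2},
    {"translation": [0,0,0],"dr": [0,0,0],"grip": 0.2},
    {"translation": [0,0,0],"dr": [0,0,0],"grip": 0.2},
    {"translation": [0,0,-3],"dr": [0,0,0],"grip": 0.2},
    {"translation": [0,0,-8],"dr": [0,0,0],"grip": 0.2},
    {"translation": [0,0,-15],"dr": [0,0,0],"grip": 0.2},
  ],
  squeeze=45,
)

```text
clock: 23.2
tool_pos: [0.6435, 0.1505, 0.0338]
tool_rot: [-0.001, -0.144, 0.99, -0.0]
ft_force: [-0.7, -0.3, -1.3]
finger_gap: 0.391
```

Request:
apply_moves(
  series=[
    {"translation": [0,0,-12],"dr": [0,0,0],"grip": 0.2},
    {"translation": [0,0,-30],"dr": [0,0,0],"grip": 0.2},
    {"translation": [0,0,-55],"dr": [0,0,0],"grip": 0.2},
    {"translation": [0,0,-75],"dr": [0,0,0],"grip": 0.2},
    {"translation": [0,0,-90],"dr": [0,0,0],"grip": 0.2},
    {"translation": [0,0,-96],"dr": [0,0,0],"grip": 0.2},
    {"translation": [0,0,-96],"dr": [0,0,0],"grip": 0.2},
    {"translation": [0,0,-96],"dr": [0,0,0],"grip": 0.2},
  ],
)

```text
clock: 24.2
tool_pos: [0.6435, 0.1507, 0.1292]
tool_rot: [-0.001, -0.144, 0.99, -0.0]
ft_force: [-0.4, 0.0, -0.5]
finger_gap: 0.392
```

```bash
python3 g.py .6 -.141 .13 171; python3 - <<'E'
from cell import bot
from p import *
S={n:bot.snapshot(n) for n in("top","side")}
render(S["side"],[rect(*box,.084,.034,.114)],(130,60,290,220),3.6,"pics/k_s.png",1.3)
E
```

```text
move mm [ 124.6 -267.3   -0.6] dr [ 1.000e-03 -2.000e-03 -1.125e+00] psi 106.5 t 24.2 pos [0.6435 0.1507 0.1292] q [ 0.23  0.62  0.32  1.27 -0.   -0.06] F [-0.4  0.  -0.5] gap 0.392
```

View pics/k_s.png

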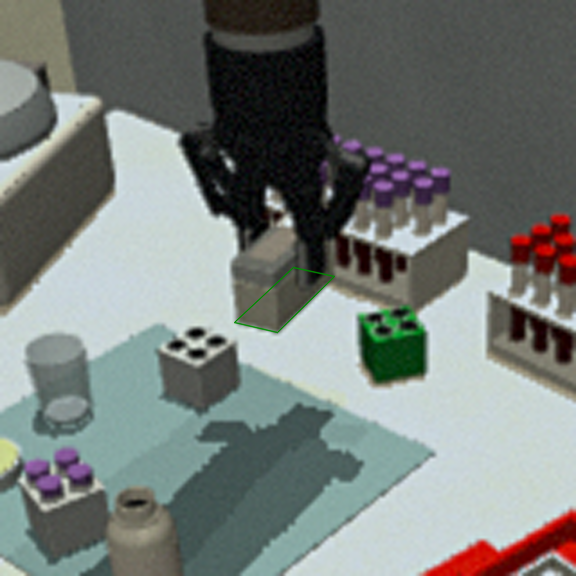

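Request:
apply_moves(
  series=[
    {"translation": [3,-6,0],"dr": [0,0,-0.02],"grip": 0.2},
    {"translation": [8,-18,0],"dr": [0,0,-0.07],"grip": 0.2},
    {"translation": [16,-35,0],"dr": [0,0,-0.14],"grip": 0.2},
    {"translation": [25,-54,0],"dr": [0,0,-0.22],"grip": 0.2},
    {"translation": [35,-75,0],"dr": [0,0,-0.31],"grip": 0.2},
    {"translation": [45,-96,0],"dr": [0,0,-0.4],"grip": 0.2},
    {"translation": [55,-117,0],"dr": [0,0,-0.49],"grip": 0.2},
    {"translation": [65,-138,0],"dr": [0,0,-0.58],"grip": 0.2},
  ],
)

```text
clock: 25.3
tool_pos: [0.6206, -0.0012, 0.1301]
tool_rot: [-0.0, -0.422, 0.907, 0.0]
ft_force: [0.4, -0.5, -2.3]
finger_gap: 0.391
```

```bash
python3 g.py .6 -.141 .13 171
```

```text
move mm [ 1.202e+02 -7.430e+01  1.000e-01] dr [ 0.    -0.    -0.542] psi 139.9 t 25.3 pos [ 0.6206 -0.0012  0.1301] q [-0.    0.54  0.18  1.21 -0.   -0.87] F [ 0.4 -0.5 -2.3] gap 0.391
```

Request:
apply_moves(
  series=[
    {"translation": [18,-11,0],"dr": [0,0,-0.09],"grip": 0.2},
    {"translation": [37,-23,0],"dr": [0,0,-0.18],"grip": 0.2},
    {"translation": [56,-35,0],"dr": [0,0,-0.27],"grip": 0.2},
    {"translation": [75,-47,0],"dr": [0,0,-0.36],"grip": 0.2},
    {"translation": [93,-58,0],"dr": [0,0,-0.44],"grip": 0.2},
    {"translation": [107,-67,0],"dr": [0,0,-0.5],"grip": 0.2},
    {"translation": [117,-73,0],"dr": [0,0,-0.535],"grip": 0.2},
    {"translation": [121,-75.2,0],"dr": [0,0,-0.546],"grip": 0.2},
  ],
)

```text
clock: 26.3
tool_pos: [0.5997, -0.1419, 0.1301]
tool_rot: [-0.0, -0.649, 0.76, 0.0]
ft_force: [-0.5, 0.3, -0.9]
finger_gap: 0.391
```

Request:
apply_moves(
  series=[
    {"translation": [0,0,10],"dr": [0,0,0],"grip": 0.2},
    {"translation": [0,0,28],"dr": [0,0,0],"grip": 0.2},
    {"translation": [0,0,48],"dr": [0,0,0],"grip": 0.2},
    {"translation": [0,0,65],"dr": [0,0,0],"grip": 0.2},
    {"translation": [0,0,77],"dr": [0,0,0],"grip": 0.2},
    {"translation": [0,0,82],"dr": [0,0,0],"grip": 0.2},
    {"translation": [0,0,82],"dr": [0,0,0],"grip": 0.2},
    {"translation": [0,0,82],"dr": [0,0,0],"grip": 0.2},
  ],
)

```text
clock: 27.3
tool_pos: [0.6009, -0.141, 0.0491]
tool_rot: [0.0, -0.65, 0.76, -0.001]
ft_force: [-1.0, -0.3, -1.9]
finger_gap: 0.389
```

```bash
python3 g.py .6 -.141 .023 171; python3 - <<'E'
from cell import bot
from p import *
S={n:bot.snapshot(n) for n in("top","side")}
w=W["long"]
render(S["side"],[rect(*w,yaw,.034,.084,.032),rect(*w,yaw,.054,.104,.019)],(210,115,390,340),2.6,"pics/l_s.png",1.2)
render(S["top"],[rect(*w,yaw,.034,.084,.08),rect(*w,yaw,.054,.104,.019)],(272,145,406,265),5,"pics/l_t.png",1.8)
E
```

```text
move mm [ 0.1  0.9 26.1] dr [-0.001 -0.     0.   ] psi 171.0 t 27.3 pos [ 0.6009 -0.141   0.0491] q [-0.23  0.6   0.05  1.03  0.   -1.64] F [-1.  -0.3 -1.9] gap 0.389
```

View pics/l_s.png

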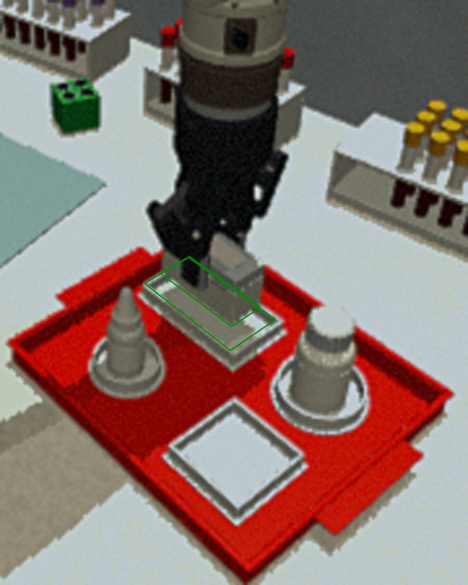

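View pics/l_t.png

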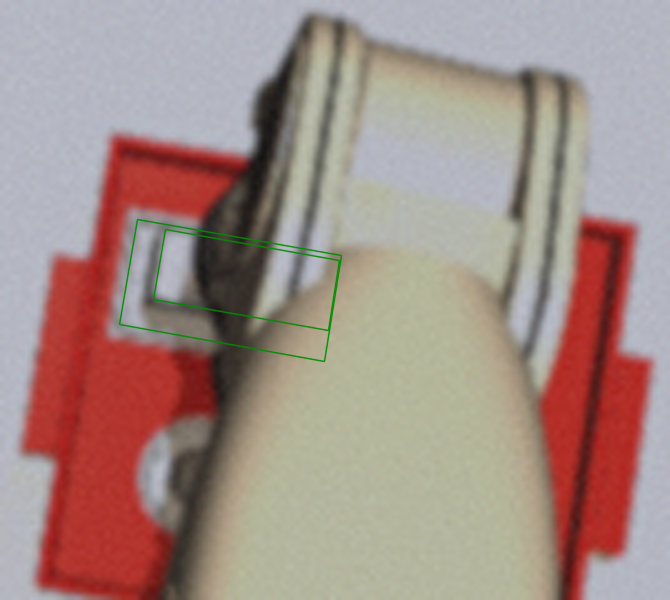

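Request:
apply_moves(
  series=[
    {"translation": [0,0,7],"dr": [0,0,0],"grip": 0.2},
    {"translation": [0,0,14],"dr": [0,0,0],"grip": 0.2},
    {"translation": [0,0,19],"dr": [0,0,0],"grip": 0.2},
    {"translation": [0,0,22],"dr": [0,0,0],"grip": 0.2},
    {"translation": [0,0,24],"dr": [0,0,0],"grip": 0.2},
    {"translation": [0,0,25],"dr": [0,0,0],"grip": 0.2},
    {"translation": [0,0,25],"dr": [0,0,0],"grip": 0.2},
    {"translation": [0,0,25],"dr": [0,0,0],"grip": 0.2},
  ],
)

```text
clock: 28.4
tool_pos: [0.6002, -0.1409, 0.0241]
tool_rot: [0.0, -0.65, 0.76, -0.0]
ft_force: [-3.1, 0.5, 5.2]
finger_gap: 0.392
```

Request:
apply_moves(
  series=[
    {"translation": [0,0,-0.5],"dr": [0,0,0],"grip": 0.44},
    {"translation": [0,0,-0.5],"dr": [0,0,0],"grip": 0.5},
    {"translation": [0,0,-0.5],"dr": [0,0,0],"grip": 0.55},
    {"translation": [0,0,-0.5],"dr": [0,0,0],"grip": 0.58},
    {"translation": [0,0,-0.5],"dr": [0,0,0],"grip": 0.58},
    {"translation": [0,0,-12],"dr": [0,0,0],"grip": 0.58},
    {"translation": [0,0,-40],"dr": [0,0,0],"grip": 0.58},
    {"translation": [0,0,-78],"dr": [0,0,0],"grip": 0.58},
  ],
)

```text
clock: 29.4
tool_pos: [0.5995, -0.1407, 0.1019]
tool_rot: [-0.001, -0.65, 0.76, 0.001]
ft_force: [1.5, -0.5, 0.1]
finger_gap: 0.58
```

```bash
python3 - <<'E'
from cell import bot
from p import *
S={n:bot.snapshot(n) for n in("top","side")}
w=W["long"]
render(S["side"],[rect(*w,yaw,.034,.084,.055)],(210,115,390,340),2.6,"pics/m_s.png",1.2)
render(S["side"],[rect(*blk,.044,.044,.045),rect(*blk,.044,.044,.003)],(105,160,205,260),6,"pics/m_b.png",1.2)
render(S["top"],[rect(*blk,.044,.044,.045)],(140,225,240,285),6,"pics/m_t.png",2)
E
python3 g.py .4567 .1816 .16 78
```

```text
move mm [-296.4  195.3  -54.9] dr [-0.009  0.008  1.624] psi 171.0 t 29.5 pos [ 0.6039 -0.1418  0.1074] q [-0.23  0.54  0.13  1.14 -0.   -1.64] F [ 0.6 -0.   0.8] gap 0.583
```

View pics/m_s.png

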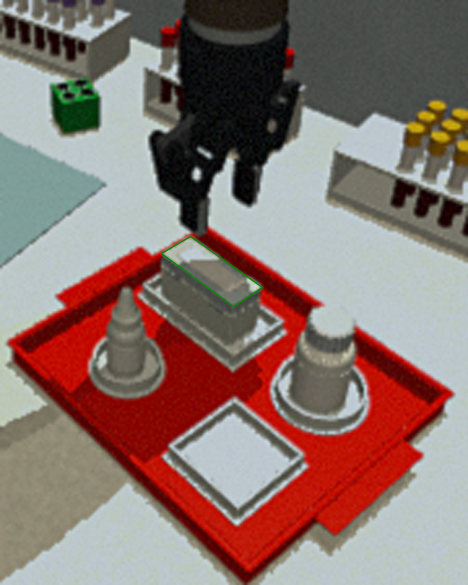

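View pics/m_b.png

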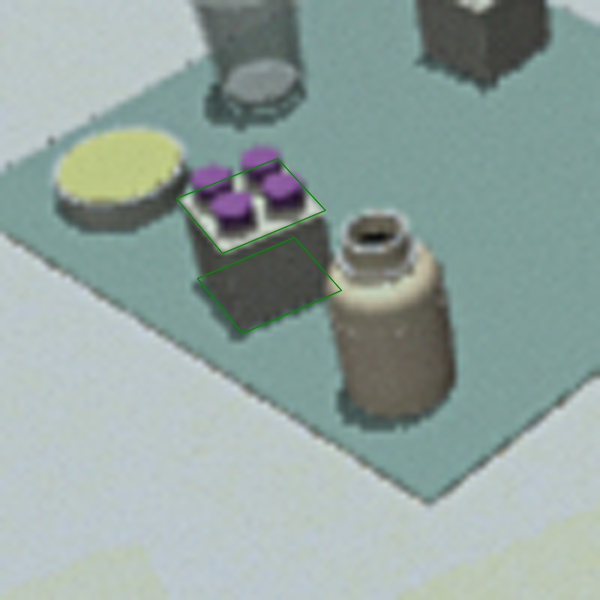

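View pics/m_t.png

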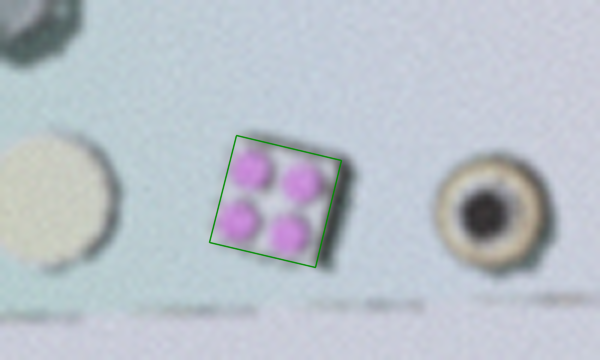

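Request:
apply_moves(
  series=[
    {"translation": [0,0,-35],"dr": [0,0,0.03],"grip": 0.6},
    {"translation": [-15,10,-59],"dr": [0,0,0.12],"grip": 0.65},
    {"translation": [-45,29,-59],"dr": [0,0,0.28],"grip": 0.7},
    {"translation": [-80,52,-59],"dr": [0,0,0.45],"grip": 0.75},
    {"translation": [-120,78,-59],"dr": [0,0,0.62],"grip": 0.75},
    {"translation": [-160,104,-59],"dr": [0,0,0.79],"grip": 0.75},
    {"translation": [-195,126,-59],"dr": [0,0,0.94],"grip": 0.75},
    {"translation": [-215,139,-59],"dr": [0,0,1.05],"grip": 0.75},
  ],
)

```text
clock: 30.5
tool_pos: [0.4954, 0.0949, 0.1608]
tool_rot: [0.0, -0.18, 0.984, 0.0]
ft_force: [0.0, 0.0, 0.1]
finger_gap: 0.752
```

Request:
apply_moves(
  series=[
    {"translation": [0,0,0],"dr": [0,0,0.14],"grip": 0.75},
    {"translation": [0,0,0],"dr": [0,0,0.3],"grip": 0.75},
    {"translation": [0,0,0],"dr": [0,0,0.44],"grip": 0.75},
    {"translation": [0,0,0],"dr": [0,0,0.54],"grip": 0.75},
    {"translation": [0,0,0],"dr": [0,0,0.573],"grip": 0.75},
    {"translation": [0,0,0],"dr": [0,0,0.573],"grip": 0.75},
    {"translation": [0,0,0],"dr": [0,0,0.573],"grip": 0.75},
    {"translation": [0,0,0],"dr": [0,0,0.573],"grip": 0.75},
  ],
)

```text
clock: 31.5
tool_pos: [0.4964, 0.0931, 0.1603]
tool_rot: [0.0, 0.104, 0.995, 0.0]
ft_force: [-0.6, -0.1, 0.3]
finger_gap: 0.752
```

```bash
python3 g.py .4567 .1816 .16 78
```

```text
move mm [57.2 78.3  0.3] dr [0.    0.    0.001] psi 78.1 t 31.5 pos [0.4964 0.0931 0.1603] q [ 0.19  0.29 -0.11  1.16  0.    0.39] F [-0.6 -0.1  0.3] gap 0.752
```

Request:
apply_moves(
  series=[
    {"translation": [10,14,0],"dr": [0,0,0],"grip": 0.75},
    {"translation": [30,41,0],"dr": [0,0,0],"grip": 0.75},
    {"translation": [48,66,5],"dr": [0,0,0],"grip": 0.75},
    {"translation": [57.2,78.3,20],"dr": [0,0,0],"grip": 0.75},
    {"translation": [57.2,78.3,50],"dr": [0,0,0],"grip": 0.75},
    {"translation": [57.2,78.3,75],"dr": [0,0,0],"grip": 0.75},
    {"translation": [57.2,78.3,86],"dr": [0,0,0],"grip": 0.75},
    {"translation": [57.2,78.3,86],"dr": [0,0,0],"grip": 0.75},
  ],
)

```text
clock: 32.5
tool_pos: [0.456, 0.1819, 0.0739]
tool_rot: [-0.001, 0.104, 0.995, -0.0]
ft_force: [0.0, -0.3, -0.6]
finger_gap: 0.748
```

```bash
python3 g.py .4567 .1816 .016 78;  python3 - <<'E'
from cell import bot
from p import *
s=bot.snapshot("side")
render(s,[rect(*blk,.044,.044,.045)],(95,120,215,250),4.5,"pics/n_s.png",1.3)
E
```

```text
move mm [-0.8 -0.1 57.9] dr [-0.001 -0.001  0.001] psi 78.1 t 32.5 pos [0.456  0.1819 0.0739] q [ 0.38  0.35 -0.28  0.94  0.    0.59] F [ 0.  -0.3 -0.6] gap 0.748
```

View pics/n_s.png

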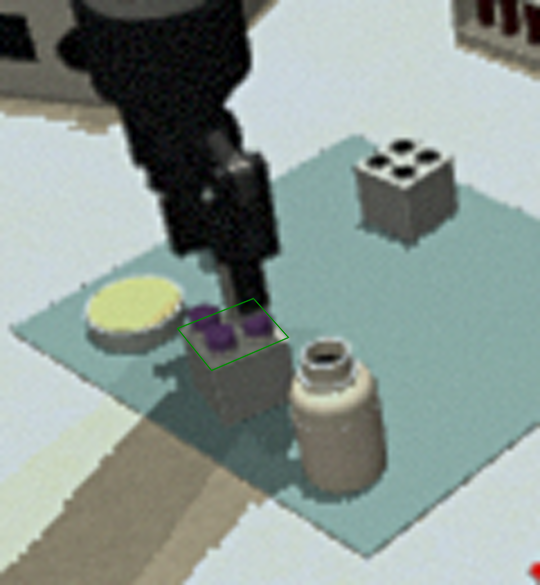

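```bash
python3 - <<'E'
from p import *
import pickle
s=pickle.load(open("s0.pkl","rb"))["side"]
for r in (-.032,-.046,.032,.046):
    print(r,(proj(s,[.4567+r*.208,.1816+r*.978,.080])-[95,120])*4.5)
E
```

```text
-0.032 [245.28958802 307.99563777]
-0.046 [257.26993397 321.34068692]
0.032 [193.59152362 250.40855195]
0.046 [182.91002918 238.51030887]
```

Projected fingertip positions match the picture, so the jaws straddle the block. Descending.

Request:
apply_moves(
  series=[
    {"translation": [0,0,12],"dr": [0,0,0],"grip": 0.75},
    {"translation": [0,0,28],"dr": [0,0,0],"grip": 0.75},
    {"translation": [0,0,43],"dr": [0,0,0],"grip": 0.75},
    {"translation": [0,0,53],"dr": [0,0,0],"grip": 0.75},
    {"translation": [0,0,58],"dr": [0,0,0],"grip": 0.75},
    {"translation": [0,0,58],"dr": [0,0,0],"grip": 0.75},
    {"translation": [0,0,58],"dr": [0,0,0],"grip": 0.68},
    {"translation": [0,0,58],"dr": [0,0,0],"grip": 0.6},
  ],
)

```text
clock: 33.55
tool_pos: [0.4571, 0.1818, 0.0168]
tool_rot: [0.0, 0.104, 0.995, 0.0]
ft_force: [-0.1, -0.3, 0.5]
finger_gap: 0.6
```

Request:
apply_moves(
  series=[
    {"translation": [0,0,0],"dr": [0,0,0],"grip": 0.52},
    {"translation": [0,0,0],"dr": [0,0,0],"grip": 0.45},
    {"translation": [0,0,0],"dr": [0,0,0],"grip": 0.3},
    {"translation": [0,0,0],"dr": [0,0,0],"grip": 0.3},
    {"translation": [0,0,0],"dr": [0,0,0],"grip": 0.3},
    {"translation": [0,0,-3],"dr": [0,0,0],"grip": 0.3},
    {"translation": [0,0,-8],"dr": [0,0,0],"grip": 0.3},
    {"translation": [0,0,-15],"dr": [0,0,0],"grip": 0.3},
  ],
)

```text
clock: 34.55
tool_pos: [0.4563, 0.1814, 0.0313]
tool_rot: [-0.001, 0.104, 0.995, -0.0]
ft_force: [0.4, -0.4, -0.0]
finger_gap: 0.509
```

Request:
apply_moves(
  series=[
    {"translation": [0,0,-12],"dr": [0,0,0],"grip": 0.3},
    {"translation": [0,0,-30],"dr": [0,0,0],"grip": 0.3},
    {"translation": [0,0,-55],"dr": [0,0,0],"grip": 0.3},
    {"translation": [0,0,-80],"dr": [0,0,0],"grip": 0.3},
    {"translation": [0,0,-100],"dr": [0,0,0],"grip": 0.3},
    {"translation": [0,0,-109],"dr": [0,0,0],"grip": 0.3},
    {"translation": [0,0,-109],"dr": [0,0,0],"grip": 0.3},
    {"translation": [0,0,-109],"dr": [0,0,0],"grip": 0.3},
  ],
)

```text
clock: 35.55
tool_pos: [0.4561, 0.1814, 0.1395]
tool_rot: [-0.001, 0.104, 0.995, -0.0]
ft_force: [-0.4, 0.6, -1.6]
finger_gap: 0.507
```

```bash
python3 g.py .4864 -.2446 .14 81;  python3 - <<'E'
from cell import bot
from p import *
s=bot.snapshot("side")
render(s,[rect(*blk,.044,.044,.127)],(95,70,215,250),3.3,"pics/q_s.png",1.3)
E
```

```text
move mm [-1.179e+02 -4.104e+02 -2.000e-01] dr [-0.001 -0.001 -0.052] psi 78.0 t 35.55 pos [0.4561 0.1814 0.1395] q [ 0.38  0.28 -0.18  1.1  -0.    0.59] F [-0.4  0.6 -1.6] gap 0.507
```

View pics/q_s.png

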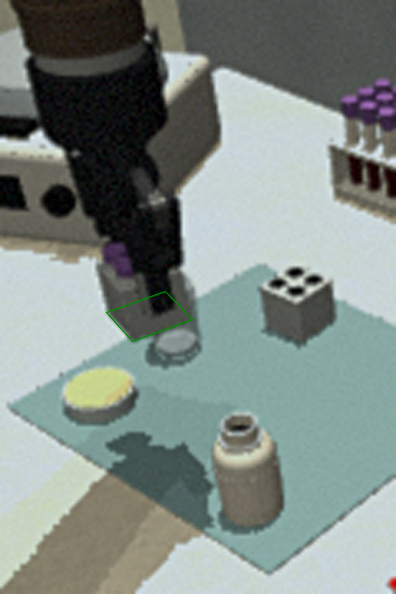

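Request:
apply_moves(
  series=[
    {"translation": [-2,-7,0],"dr": [0,0,0],"grip": 0.3},
    {"translation": [-7,-24,0],"dr": [0,0,0],"grip": 0.3},
    {"translation": [-14,-48,0],"dr": [0,0,0],"grip": 0.3},
    {"translation": [-22,-78,0],"dr": [0,0,0],"grip": 0.3},
    {"translation": [-31,-108,0],"dr": [0,0,-0.01],"grip": 0.3},
    {"translation": [-40,-139,0],"dr": [0,0,-0.02],"grip": 0.3},
    {"translation": [-49,-170,0],"dr": [0,0,-0.03],"grip": 0.3},
    {"translation": [-57.7,-201,0],"dr": [0,0,-0.04],"grip": 0.3},
  ],
)

```text
clock: 36.6
tool_pos: [0.471, -0.0292, 0.1402]
tool_rot: [-0.0, 0.085, 0.996, -0.0]
ft_force: [-0.8, -0.3, -1.3]
finger_gap: 0.508
```

```bash
python3 - <<'E'
import numpy as np
a=np.radians(78+.04*57.2958); f=lambda a:(np.array([-np.sin(a),np.cos(a)]),np.array([np.cos(a),np.sin(a)]))
x,y=f(np.radians(78)); p=np.array([456.7,181.6])-57.7*x-201*y; d=np.array([486.4,-244.6])-p; x,y=f(a); print(p,d@x,d@y)
E
python3 g.py .4864 -.2446 .14 81
```

```text
[471.34886671 -27.00417231] -51.528754911048665 -211.9416623974566
move mm [ -51.5 -209.7    0.3] dr [-0.    -0.    -0.012] psi 80.3 t 36.6 pos [ 0.471  -0.0292  0.1402] q [-0.06  0.25 -0.23  1.09 -0.    0.11] F [-0.8 -0.3 -1.3] gap 0.508
```

Request:
apply_moves(
  series=[
    {"translation": [-8,-31,0],"dr": [0,0,-0.01],"grip": 0.3},
    {"translation": [-15,-62,0],"dr": [0,0,-0.012],"grip": 0.3},
    {"translation": [-23,-93,0],"dr": [0,0,-0.012],"grip": 0.3},
    {"translation": [-30,-124,0],"dr": [0,0,-0.012],"grip": 0.3},
    {"translation": [-37,-153,0],"dr": [0,0,-0.012],"grip": 0.3},
    {"translation": [-43,-179,0],"dr": [0,0,-0.012],"grip": 0.3},
    {"translation": [-49,-200,0],"dr": [0,0,-0.012],"grip": 0.3},
    {"translation": [-51.5,-212,0],"dr": [0,0,-0.012],"grip": 0.3},
  ],
)

```text
clock: 37.6
tool_pos: [0.4863, -0.2462, 0.1402]
tool_rot: [-0.0, 0.079, 0.997, 0.0]
ft_force: [-0.5, 0.3, -1.0]
finger_gap: 0.507
```

Request:
apply_moves(
  series=[
    {"translation": [0,0,10],"dr": [0,0,0],"grip": 0.3},
    {"translation": [0,0,30],"dr": [0,0,0],"grip": 0.3},
    {"translation": [0,0,53],"dr": [0,0,0],"grip": 0.3},
    {"translation": [0,0,73],"dr": [0,0,0],"grip": 0.3},
    {"translation": [0,0,87],"dr": [0,0,0],"grip": 0.3},
    {"translation": [0,0,94],"dr": [0,0,0],"grip": 0.3},
    {"translation": [0,0,95],"dr": [0,0,0],"grip": 0.3},
    {"translation": [0,0,95],"dr": [0,0,0],"grip": 0.3},
  ],
)

```text
clock: 38.6
tool_pos: [0.4871, -0.2448, 0.0459]
tool_rot: [0.001, 0.078, 0.997, -0.0]
ft_force: [-0.2, 1.0, -0.3]
finger_gap: 0.506
```

```bash
python3 g.py .4864 -.2446 .02 81;  python3 - <<'E'
from cell import bot
from p import *
s=bot.snapshot("side")
render(s,[rect(*W["square"],yaw,.044,.044,.032),rect(*W["square"],yaw,.064,.064,.019)],(210,150,390,340),3.1,"pics/u_s.png",1.2)
E
```

```text
move mm [ 0.8  0.1 25.9] dr [-0.     0.001  0.   ] psi 81.0 t 38.6 pos [ 0.4871 -0.2448  0.0459] q [-0.47  0.48 -0.17  0.93  0.   -0.31] F [-0.2  1.  -0.3] gap 0.506
```

View pics/u_s.png

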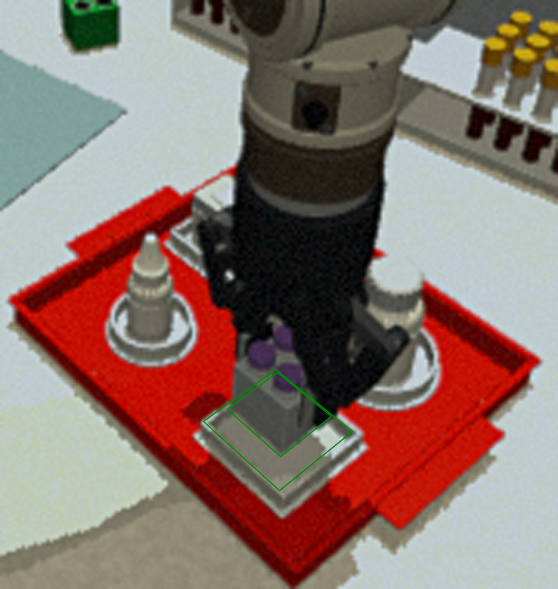

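Request:
apply_moves(
  series=[
    {"translation": [0,0,7],"dr": [0,0,0],"grip": 0.3},
    {"translation": [0,0,14],"dr": [0,0,0],"grip": 0.3},
    {"translation": [0,0,19],"dr": [0,0,0],"grip": 0.3},
    {"translation": [0,0,22],"dr": [0,0,0],"grip": 0.3},
    {"translation": [0,0,24],"dr": [0,0,0],"grip": 0.3},
    {"translation": [0,0,25],"dr": [0,0,0],"grip": 0.3},
    {"translation": [0,0,25],"dr": [0,0,0],"grip": 0.3},
    {"translation": [0,0,25],"dr": [0,0,0],"grip": 0.3},
  ],
)

```text
clock: 39.65
tool_pos: [0.4867, -0.2446, 0.021]
tool_rot: [0.0, 0.078, 0.997, -0.0]
ft_force: [-2.8, 0.5, 5.5]
finger_gap: 0.509
```

Request:
apply_moves(
  series=[
    {"translation": [0,0,-0.5],"dr": [0,0,0],"grip": 0.56},
    {"translation": [0,0,-0.5],"dr": [0,0,0],"grip": 0.62},
    {"translation": [0,0,-0.5],"dr": [0,0,0],"grip": 0.68},
    {"translation": [0,0,-0.5],"dr": [0,0,0],"grip": 0.72},
    {"translation": [0,0,-0.5],"dr": [0,0,0],"grip": 0.72},
    {"translation": [0,0,-10],"dr": [0,0,0],"grip": 0.72},
    {"translation": [0,0,-35],"dr": [0,0,0],"grip": 0.72},
    {"translation": [0,0,-70],"dr": [0,0,0],"grip": 0.72},
  ],
)

```text
clock: 40.65
tool_pos: [0.486, -0.2443, 0.0908]
tool_rot: [-0.001, 0.078, 0.997, 0.0]
ft_force: [0.2, -0.8, 0.1]
finger_gap: 0.718
```

Request:
apply_moves(
  series=[
    {"translation": [0,0,-40],"dr": [0,0,0],"grip": 0.72},
    {"translation": [0,0,-80],"dr": [0,0,0],"grip": 0.72},
    {"translation": [30,0,-110],"dr": [0,0,0],"grip": 0.72},
    {"translation": [70,0,-120],"dr": [0,0,0],"grip": 0.72},
    {"translation": [110,0,-120],"dr": [0,0,0],"grip": 0.72},
    {"translation": [140,0,-120],"dr": [0,0,0],"grip": 0.72},
    {"translation": [150,0,-120],"dr": [0,0,0],"grip": 0.72},
    {"translation": [150,0,-120],"dr": [0,0,0],"grip": 0.72},
  ],
)

```text
clock: 41.65
tool_pos: [0.3388, -0.2215, 0.211]
tool_rot: [0.001, 0.079, 0.997, -0.0]
ft_force: [0.1, -0.2, -0.3]
finger_gap: 0.721
```

```bash
python3 - <<'E'
from cell import bot
from p import *
S={n:bot.snapshot(n) for n in("top","side")}
w=W
sh=[circ(*w["wide"],.033,.088),circ(*w["narrow"],.004,.091),rect(*w["long"],yaw,.034,.084,.055),rect(*w["square"],yaw,.044,.044,.049)]
render(S["side"],sh,(210,150,390,340),3.1,"pics/v_s.png",1.2)
render(S["top"],sh,(120,150,406,285),2.7,"pics/v_t.png",2)
render(S["side"],[],(80,100,280,250),3,"pics/v_m.png",1.3)
print(bot.read_state())
E
```

```text
{'clock': 41.75, 'joints': array([-5.78339089e-01,  6.38832240e-02, -2.61224115e-01,  1.24421544e+00,
        1.64513331e-04, -4.21768962e-01]), 'dq': array([ 0.00494644,  0.01083131,  0.00354645,  0.00068705, -0.00055998,
       -0.00250244]), 'joint_efforts': array([-1.31932637e-01, -2.83275783e+01,  2.44662148e+01,  6.55189273e-02,
       -6.53851181e-03,  2.34920899e-04]), 'tool_pos': array([ 0.33961612, -0.22164082,  0.21065785]), 'tool_rot': array([ 6.85999879e-04,  7.82050436e-02,  9.96937020e-01, -2.81077854e-04]), 'ft_force': array([ 0.33489893, -0.35127601,  0.98953474]), 'moment': array([-0.00476697,  0.0173649 ,  0.01821681]), 'finger_gap': 0.7209738749908663}
```

View pics/v_s.png

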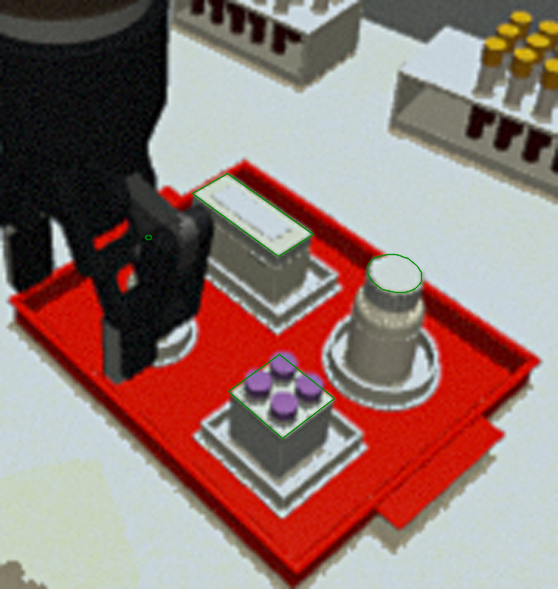

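View pics/v_t.png

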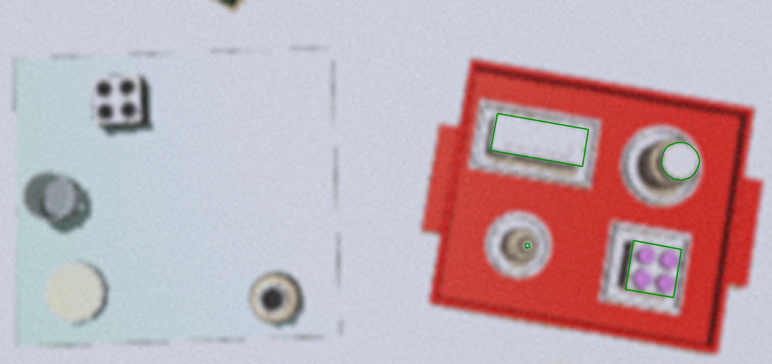

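View pics/v_m.png

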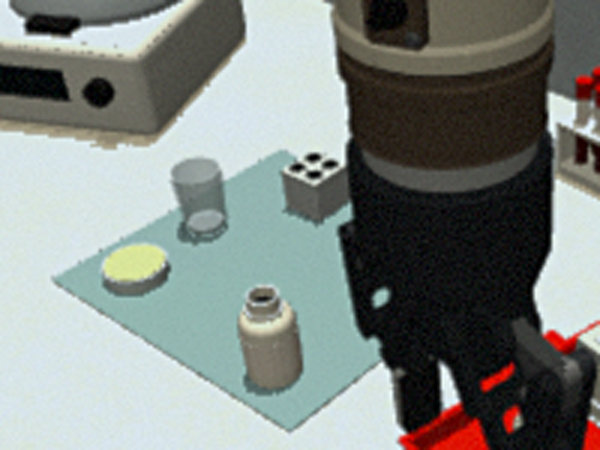

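All four items are seated, with their tops matching the predicted heights in both views. The look-alikes haven't moved and the gripper is clear, so I'm handing in.

```bash
python3 -c "
from cell import bot
print(bot.finish_job())"
```

```text
the job is handed in; nothing more can be done
None
```

The red tray is packed and the job is handed in at about 42 s of the allowed 112 s. I set down the capped bottle first, then the dropper, the slide box and the full tube block. Each stayed upright on the way, and contact forces while setting down were about 6 N or less.

My last checks:
- **Tops and position:** in the top view, all four items are centred in their wells with their tops at the heights expected for standing flat on the well floors. The side view agrees for three. The gripper hid the dropper there, but an earlier side picture, taken right after its release, showed it upright.
- **Left alone:** the open bottle, the empty block, the beaker and the dish still stand where they started. I never reached near the green block.
- **Gripper:** it ended well clear of everything, at about 0.21 m height.

No check failed or disagreed beyond the 2–3 mm of camera calibration error.

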